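# Wind the knight heads off the feeder into the scoop

## Robot

A 6-joint arm with a two-finger parallel gripper is mounted at the origin on the work surface. World frame = base frame: x ahead of the robot, y to its left, z up, the work surface at z = 0. Lengths are in mm, angles in rad, forces in N, time in s.
With the tool pointing down it reaches from about 275 to 1000 mm from the base axis. Payload 8.4 kg.
Tool frame: the origin (TCP) lies at the very end of the fingers, on their centre line; the grasp point (between the pads) lies 19 mm behind it; z points along the fingers, x is the direction in which the jaws open and shut, and the axes are right-handed (so a half turn about z gives the same grasp; the last joint's range is limited). The gripper opens to 85 mm and grips with 20 to 120 N. Pads are 22 mm wide; open, the fingers measure 114 mm over their backs; the gripper's body (76 mm by 85 mm) begins 54 mm behind the grasp point. The pads swing forward as they close: fully open they stand 13 mm farther back than shut.
Start: joints at [-1.156, 0.353, 1.633, -0, 1.155, -0.002], TCP at [253.022, -571.496, 231.281] pointing down, gripper open.
Joint ranges: [-2.63, 2.63], [-0.92, 2.1], [0.06, 2.66], [-1.3, 4.44], [0, 2.69], [-3.02, 3.02]. Speed limits (rad/s): [2.22, 2.22, 2.79, 3.14, 3.14, 3.14].

## Interface

Orientations are given as [roll, pitch, yaw] about the fixed x, y, z axes, in that order (R = Rz(yaw) Ry(pitch) Rx(roll)).
In Python, from rig import r gives the robot as it stands.
- The arm moves only by the tool arm_command, never from a script. Its argument "targets" is a list of rows, each a list of 6 numbers: the shift along the tool's x, y, z in m, then the turn, a rotation vector about the tool's x, y, z in rad. A call has 1 to 20 rows; each row shifts and turns the commanded pose from where the row before left it, along the tool's axes as they then stand; what a row does not reach is not made up. A row lasts 1/12 s, in which the tool goes at most 41.7 mm and 7.16 degrees, less where a joint would pass 70% of its speed; a pose out of reach is approached as far as the arm can. A call is refused whole if a number of a shift passes 0.0417 or a number of a turn 0.125, either way. A call with a gripper value outside its range is refused whole. "fingers" is the finger opening in m, from 0 to 0.0854, set as the call begins (left out, the last holds). The fingers move at their own pace and stop on an object; "squeeze" is the grip in N (left out, the last holds). Time passes only in rows, so rows that do not move let the fingers close. It gives the time, the measured TCP pose, the force and the opening at its end, in the units of the state.
- r.sense(): the state, without advancing time (a new reading comes with each control period).
- r.grab_frame(name): name is "side" or "top"; returns a dict with "image" (480x640x3 uint8, blue, green, red), "fx", "fy", "cx", "cy" (pixels), "k1" (the pictures are not rectified: a ray, as slopes to the right and down, at radius r is drawn at 1 + k1 r^2 times it, then the intrinsics apply), "xyz" and "orientation" of the camera in the world. Camera axes: x right, y down, z forward; pixel columns grow to the right and rows downward; lengths in mm; the calibration is good to about 2 mm. A picture is of the moment at which its call begins. There is no depth.
- r.sign_off(): hands the job in, once; it reports no verdict.
The state is a dict: "clock": time; "qpos": joint angles; "qvel": joint speeds; "joint_efforts": joint torques, N m; "eef_pos": TCP position; "tcp_rot": TCP orientation; "contact_force": force on the tool from outside, world axes, zero at the start; "wrist_torque": the same for the moment, N m; "opening": opening from 0.0 (shut) to 1.0 (fully open).
Only numpy, scipy, OpenCV 4.12 (cv2) and the standard library are available. Lean on these libraries where they do the work, as an engineer would, in place of code of your own. Each camera call takes 0.05 s, during which the arm holds its last target.

## Task

Pull the copper scoop out from under the little rack by its front rim and set it down on the shelf clear of the rack, then take it again by its handle and stand it squarely under the lower end of the chute, its pan under the lip and its handle pointing straight away from the feeder, and let go. Then wind the handwheel clockwise by its knob until the pusher is hard against its brass stops, so that both knight heads slide down into the scoop; leave the scoop standing there. Do not touch the knight heads, do not push the pusher itself, and leave the queen, tin, bottle and awl where they are.

Things in the scene. Friction and masses are not known exactly. Their poses are not given: they have to be found in the camera images.
- feeder: Fixed green bench feeder. Origin on the shelf, frame level, +y from the chute end towards the handwheel. Its steel top (110 mm wide in x, height 170 mm) runs from y = -50 to +220 mm and carries the knight heads between side rails 24 mm high. Its foot, 120 mm wide, ends at y = -50 mm; under the chute the shelf is clear.
- chute_lip (a point): Middle of the chute's lower edge, on its sliding face: feeder y = -140 mm, height 85 mm (underside 80). The smooth chute, 100 mm wide, rises evenly from here to y = -50, height 170. The scoop catches best with its origin at feeder x = 0, y = -160 mm and its +y along feeder +y (aim within 10 mm; judged: 30 mm in x, y -205 to -125, 0.25 rad).
- wheel_centre (a point): Fixed point on the handwheel's vertical axis (feeder x = 0, y = +140 mm) at the knob's grip height, 261 mm. The wheel's rim is 130 mm across its middle line, its top at 236 mm; apart from the knob and the hub (248 mm) nothing on the feeder is higher.
- knob_grip (a point): Middle of the black upright crank knob (24 mm diameter, from 244 to 286 mm high): grip it from above. It goes round with the wheel, 55 mm from its axis, and spins freely on its own pin, so a gripper of constant orientation can hold it all round the circle. Winding takes about 3 to 6 N.
- wheel (a joint): Handwheel angle in rad, 0 to 10, growing clockwise seen from above; starts between 0 and 1.4. A pinion drives the pusher 14.2 mm per rad (89 mm per turn); at 10 rad the pusher is hard against the stops and the wheel turns no farther. It stays where it is left.
- pusher: Red pusher plate (88 mm wide, 34 mm high) on the feeder top, geared to the handwheel. Origin at the lower edge of its front face: at feeder y = +96 mm when the wheel reads 0, -46 mm against the brass stops; it moves towards -y.
- knight_dark: Dark walnut knight head lying on its flank on the feeder top, 70 x 42 x 32 mm (x, y, z), about 60 g; origin in the centre of its underside as it starts.
- knight_pale: Pale wood knight head, the same shape, lying ahead of the dark one (nearer to the chute).
- knight_dark_mid (a point): Centre of the dark knight head.
- knight_pale_mid (a point): Centre of the pale knight head.
- scoop: Loose copper scoop, about 0.28 kg: pan 132 mm wide (x), 130 long (y), walls 9 thick, floor 6; front wall (+y) 42 mm high, sides 45, back 60. A handle bar 24 wide (x), from 26 to 48 mm high, runs from y = -65 to -175 mm. Origin: centre of the pan's underside. At the start the handle and the rear 40 to 60 mm of the pan are under the rack.
- scoop_rim (a point): Middle of the top edge of the scoop's front wall (y = +60.5 mm, height 42 mm): grip across the wall, along the scoop's y.
- scoop_handle (a point): Centre of the scoop's handle (y = -119 mm, height 37 mm): grip across it, along the scoop's x.
- rack: Fixed wooden rack, a bridge 184 mm wide (x), 200 mm deep (y), top at 86 mm, 74 mm clear beneath, 160 mm clear between its legs, closed at the back. Origin on the shelf in its centre; it is open towards its +y, from which the scoop comes out.
- rack_mouth (a point): Middle of the rack's open front edge, on the shelf (rack y = +100 mm). The scoop is clear of the rack once its handle's centre is more than 10 mm before this edge.
- queen: Ivory-coloured resin queen, 42 mm diameter, 103 mm tall, upright on a wooden turntable 110 mm across and 24 mm high. Leave alone.
- tin: Copper polishing tin, 80 mm diameter, 45 mm high. Leave alone.
- amber_bottle: Squat amber glass bottle with a cork, 70 mm diameter, 96 mm high. Leave alone.
- awl: Steel scribing awl with a wooden handle, 153 mm long, lying on the shelf. Leave alone.
Not all that is in view belongs to the job. Leave any blue or turquoise look-alike of the knight_dark alone.

How it is judged:
By the outcome, as a careful person would: the job done as asked, in the order asked, and still so for the second after the job is handed in, with the robot touching nothing.
It also fails if it takes over 72 s, if anything falls off the work surface, if the arm or the gripper's body presses on something with over 40 N, if the wrist force passes 120 N, or if a joint passes its speed limit or range.

## Working session

There is one attempt and no reset: what is moved stays moved. The work goes in short steps, Python scripts to look and compute and a tool call to move; the robot and the scene stay as the last step left them, time stands still between calls to the robot, and variables do not carry over. Pictures are saved under pics/ and viewed, and the job is handed in when it is done.

Besides the shell and the picture viewer there is one more tool, called after "Emit:" by a JSON object that holds its "fn" and its "kwargs", one argument or row to a line. arm_command: Moves the arm, as the interface text tells. Its arguments: {"type":"object","properties":{"targets":{"type":"array"},"fingers":{"type":"number"},"squeeze":{"type":"number"}},"required":["targets"]}

```bash
ls; mkdir -p pics; python3 - <<'E'
from rig import r
import cv2
s=r.sense(); print(s)
for n in("side","top"):
    f=r.grab_frame(n); cv2.imwrite(f"pics/{n}0.png",f["image"]); print({k:v for k,v in f.items() if k!="image"})
E
```

```text
pics
{'clock': 0.0, 'qpos': array([-1.15638464e+00,  3.53696596e-01,  1.63412153e+00,  1.30164542e-05,
        1.15519341e+00, -2.41381292e-03]), 'qvel': array([ 0.00053115,  0.00153856,  0.00215506, -0.00126859,  0.00030968,
        0.0006474 ]), 'joint_efforts': array([ 1.84504570e-03, -6.05237460e+01, -3.42065477e+01,  3.62529454e-05,
        9.09636612e-03,  1.20738005e-05]), 'eef_pos': array([ 252.84418302, -571.05883891,  230.53681492]), 'tcp_rot': array([-3.14157733e+00,  1.41884171e-03, -1.15397608e+00]), 'contact_force': array([0.27228842, 0.11053732, 0.77473085]), 'wrist_torque': array([-0.01862431, -0.0116525 , -0.03862037]), 'opening': 0.9952163007859274}
{'fx': 558.5507664665276, 'fy': 558.5507664665276, 'cx': 316.54072137969985, 'cy': 244.9105699976548, 'k1': 0.01569757046911015, 'xyz': array([ 553.10359602, 1078.17497998, 1074.85811987]), 'orientation': array([-2.2362523 , -0.02166936, -3.07981059])}
{'fx': 455.27740678450755, 'fy': 455.27740678450755, 'cx': 308.329791876721, 'cy': 247.39749758818346, 'k1': -0.020148400964435736, 'xyz': array([ 450.22778088,  -84.96010759, 1142.61319403]), 'orientation': array([-3.02199700e+00, -1.26006267e-03, -1.55541960e+00])}
```

View pics/side0.png

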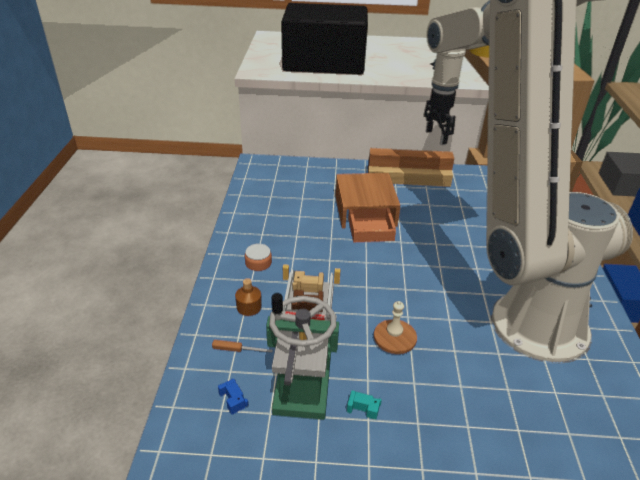

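View pics/top0.png

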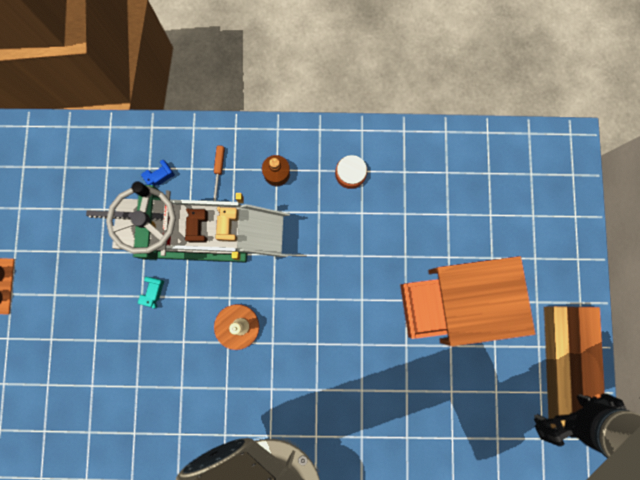

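```bash
cat > h.py <<'E'
import numpy as np, cv2
from scipy.spatial.transform import Rotation as R
from rig import r
def cam(f):
    return np.array([[f["fx"],0,f["cx"]],[0,f["fy"],f["cy"]],[0,0,1]]), R.from_euler("xyz",f["orientation"]).as_matrix(), np.array(f["xyz"])
def px2w(f,uv,z):
    K,M,t=cam(f); uv=np.atleast_2d(uv).astype(float)
    n=cv2.undistortPoints(uv.reshape(-1,1,2),K,np.array([f["k1"],0,0,0,0.])).reshape(-1,2)
    d=np.c_[n,np.ones(len(n))]@M.T
    return t+d*((z-t[2])/d[:,2])[:,None]
def w2px(f,P):
    K,M,t=cam(f); P=np.atleast_2d(P).astype(float)
    p=(P-t)@M
    return cv2.projectPoints(p,np.zeros(3),np.zeros(3),K,np.array([f["k1"],0,0,0,0.]))[0].reshape(-1,2)
def crop(f,name,x0,y0,x1,y1,s,draw=None):
    im=f["image"].copy()[y0:y1,x0:x1]; im=cv2.resize(im,None,fx=s,fy=s,interpolation=cv2.INTER_CUBIC)
    if draw is not None:
        for i,(u,v) in enumerate(draw):
            cv2.circle(im,(int((u-x0+.5)*s),int((v-y0+.5)*s)),3,(255,0,255),1)
    cv2.imwrite("pics/"+name,im)
E
python3 - <<'E'
from h import *
f=r.grab_frame("top")
crop(f,"t_feed.png",80,130,300,280,3.6)
crop(f,"t_rack.png",390,240,550,360,5)
g=r.grab_frame("side")
crop(g,"s_feed.png",200,230,400,380,4)
E
```

```text
(no output)
```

View pics/t_feed.png

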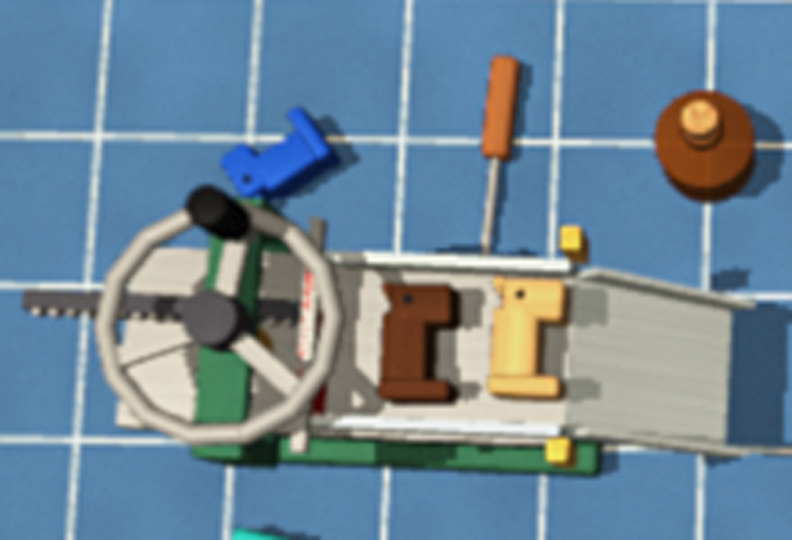

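View pics/t_rack.png

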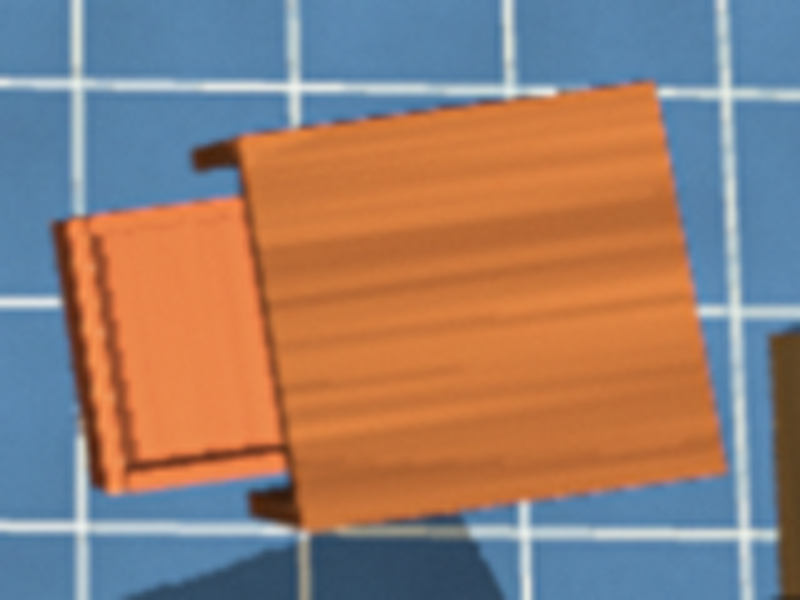

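View pics/s_feed.png

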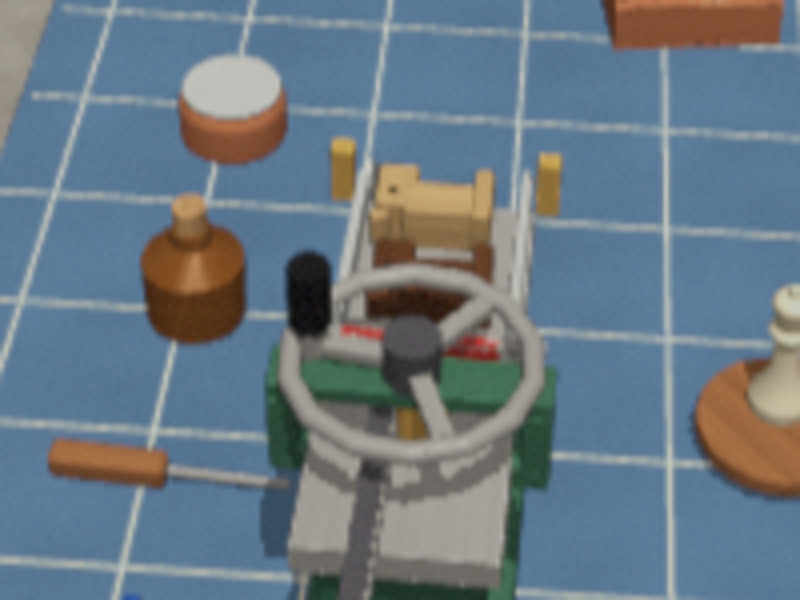

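```bash
python3 - <<'E'
from h import *
f=r.grab_frame("top")
crop(f,"t_sc.png",395,270,455,345,8)
g=r.grab_frame("side")
crop(g,"s_rk.png",325,165,410,250,7)
E
```

```text
(no output)
```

View pics/t_sc.png

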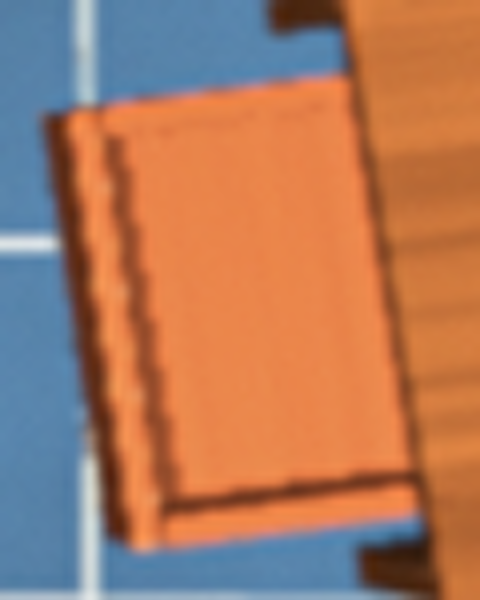

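View pics/s_rk.png

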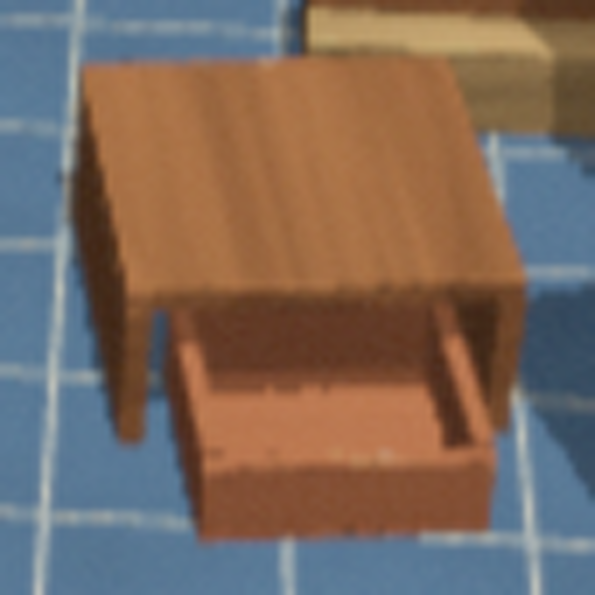

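```bash
cat >> h.py <<'E'
from scipy.optimize import least_squares
def un(x0,y0,s,pts): return np.array([[x0+(u+.5)/s-.5,y0+(v+.5)/s-.5] for u,v in pts])
def world(p,L): # p x,y,yaw
    L=np.atleast_2d(L).astype(float); c,s=np.cos(p[2]),np.sin(p[2])
    return np.c_[p[0]+c*L[:,0]-s*L[:,1],p[1]+s*L[:,0]+c*L[:,1],L[:,2]]
def fit(obs,p0):
    def res(p): return np.concatenate([(w2px(f,world(p,L))-uv).ravel() for f,L,uv in obs])
    o=least_squares(res,p0,x_scale=[100,100,.5],loss="soft_l1"); return o.x,res(o.x).reshape(-1,2)
E
python3 - <<'E'
from h import *
f=r.grab_frame("top");g=r.grab_frame("side")
rk=[(f,[[92,100,86],[92,-100,86],[-92,-100,86],[-92,100,86]],un(390,240,5,[(240,137),(655,83),(727,470),(303,530)])),
    (g,[[92,100,86],[-92,100,86],[92,-100,86],[-92,-100,86]],un(325,165,7,[(128,298),(523,280),(83,68),(447,58)]))]
p,e=fit(rk,[350,-500,0]);print("rack",p,e.round(1).tolist())
for o in rk: q,e=fit([o],p);print(q)
sc=[(f,[[66,65,42],[-66,65,42],[66,65,0],[-66,65,0]],un(395,270,8,[(72,112),(130,545),(42,115),(112,540)])),
    (g,[[66,65,0],[-66,65,0],[66,65,42],[-66,65,42]],un(325,165,7,[(200,540),(487,528),(207,468),(490,455)]))]
p,e=fit(sc,[350,-400,0]);print("scoop",p,e.round(1).tolist())
for o in sc: q,e=fit([o],p);print(q)
print("rim",world(p,[0,60.5,42]))
fd=[(f,[[0,-140,85],[0,140,248]],un(80,130,3.6,[(728,372),(213,320)])),
    (g,[[0,140,248]],un(200,230,4,[(412,335)]))]
p,e=fit(fd,[500,250,0]);print("feeder",p,e.round(1).tolist())
L=[[50,-140,85],[-50,-140,85],[55,-50,170],[-55,-50,170],[55,220,170],[-55,220,170],[60,-50,0],[-60,-50,0],[0,140,248]]+[[65*np.cos(a),140+65*np.sin(a),236] for a in np.arange(0,6.28,.4)]
crop(f,"t_fo.png",80,130,300,280,3.6,w2px(f,world(p,L)))
crop(g,"s_fo.png",200,230,400,430,3,w2px(g,world(p,L)))
E
```

```text
rack [ 4.61424843e+02 -4.96915818e+02  1.45550889e-01] [[-0.7, -0.9], [0.1, -1.2], [0.2, 0.3], [-0.3, 0.1], [0.3, -0.8], [1.4, 0.1], [-0.3, -0.7], [0.6, -0.6]]
[ 4.60556793e+02 -4.97265773e+02  1.45812953e-01]
[ 4.63203980e+02 -4.93842100e+02  1.43795696e-01]
scoop [ 4.44256158e+02 -3.89416121e+02  1.48973335e-01] [[-0.1, -0.7], [1.3, 0.1], [0.1, -0.4], [-0.3, -0.6], [0.2, 0.3], [0.6, 0.5], [0.1, -0.1], [1.6, 0.3]]
[ 4.42750005e+02 -3.88879870e+02  1.40887495e-01]
[ 4.47190260e+02 -3.90531377e+02  1.68303182e-01]
rim [[ 435.27657125 -329.5862202    42.        ]]
feeder [ 6.11606573e+02  1.16849472e+02 -8.15499742e-03] [[0.6, 0.0], [-0.7, -1.1], [1.0, -0.1]]
```

View pics/t_fo.png

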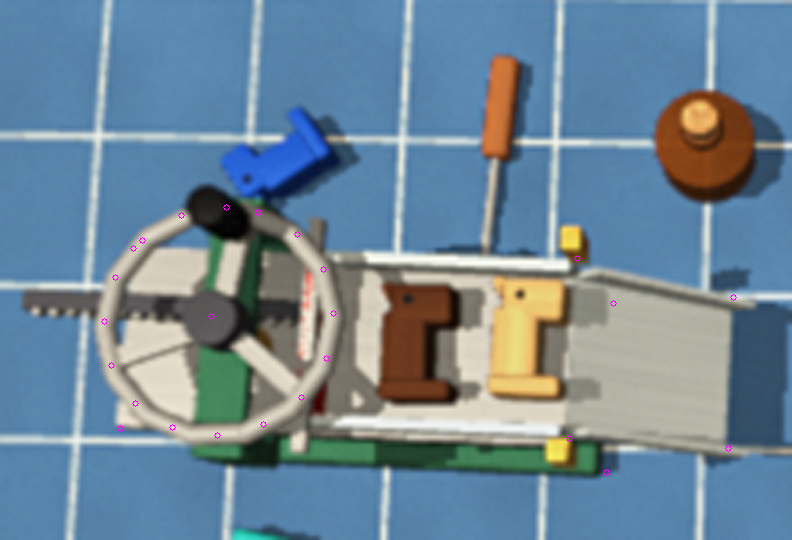

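View pics/s_fo.png

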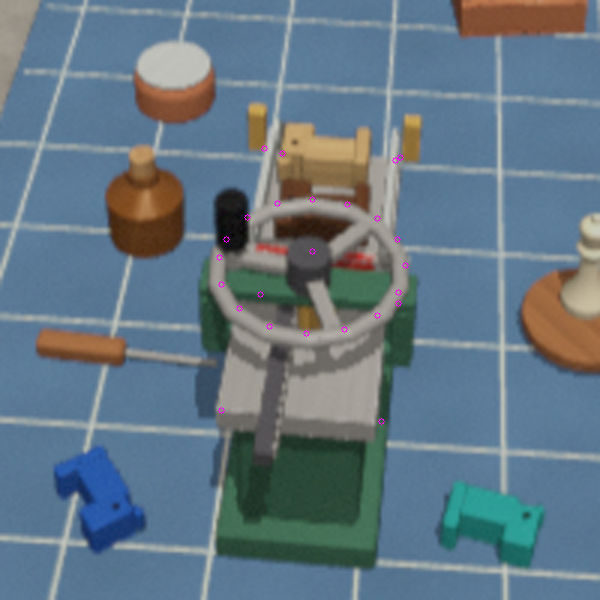

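```bash
cat >> h.py <<'E'
def to(xyz,yaw=None):
    s=r.sense(); M=R.from_euler("xyz",s["tcp_rot"])
    dy=0
    if yaw is not None:
        dy=(yaw-s["tcp_rot"][2]+np.pi)%(2*np.pi)-np.pi
        if dy>np.pi/2: dy-=np.pi
        if dy<-np.pi/2: dy+=np.pi
        # level target
        T=R.from_euler("xyz",[np.pi,0,s["tcp_rot"][2]+dy])
        print("turn first (rotvec, tool)",(M.inv()*T).as_rotvec().round(4), "j6",s["qpos"][5].round(2))
        M=T
    d=M.inv().apply(np.array(xyz)-s["eef_pos"])
    n=int(np.ceil(abs(d).max()/40)); print("t",s["clock"],"then shift mm",d.round(2),"norm",np.linalg.norm(d).round(1),"min rows",n)
def st():
    s=r.sense(); print("t",round(s["clock"],2),"pos",s["eef_pos"].round(1),"rot",s["tcp_rot"].round(3),"F",s["contact_force"].round(1),"T",s["wrist_torque"].round(2),"op",round(s["opening"],3),"q",s["qpos"].round(2))
E
python3 - <<'E'
from h import *
to([435,-329.5,231],np.pi/2+.147)
f=r.grab_frame("top")
L=[]
for n,uv,z in(("tin",(351,171),45),("bottle",(275,170),96),("queen tt",(237,327),24),("awl tip",(216,200),5),("knob top",(80+208/3.6,130+206/3.6),286),("knob base",(80+232/3.6,130+219/3.6),244)): print(n,px2w(f,uv,z).round(0))
print(np.linalg.norm(1))
E
```

```text
turn first (rotvec, tool) [0.000e+00 2.000e-04 2.698e-01] j6 -0.0
t 0.4 then shift mm [-2.1266e+02 -2.1548e+02  1.8000e-01] norm 302.7 min rows 6
tin [[ 775. -187.   45.]]
bottle [[759.  -3.  96.]]
queen tt [[387.  86.  24.]]
awl tip [[705. 153.   5.]]
knob top [[665. 247. 286.]]
knob base [[668. 249. 244.]]
1.0
```

Things that could be mistaken for the target, by top-view pixel:
- **Scoop:** the copper pan at (425,308). The copper tin with the white lid at (351,171), the wooden rack at (487,302) and the wood block at (573,360) are similar in colour.
- **Knight heads:** the dark one at (196,224) and the pale one at (226,225), both on the feeder. The blue (158,172) and turquoise (150,291) ones are decoys.
- **Knob:** the black one at (138,187).

I choose the pan at (425,308). The close crop shows its front wall sticking out of the rack mouth.

Emit:
{"fn": "arm_command", "kwargs": {
  "targets": [
    [0,0,0,0,0,0.09],
    [0,0,0,0,0,0.09],
    [0,0,0,0,0,0.09],
    [-0.0266,-0.0269,0,0,0,0],
    [-0.0266,-0.0269,0,0,0,0],
    [-0.0266,-0.0269,0,0,0,0],
    [-0.0266,-0.0269,0,0,0,0],
    [-0.0266,-0.0269,0,0,0,0],
    [-0.0266,-0.0269,0,0,0,0],
    [-0.0266,-0.0269,0,0,0,0],
    [-0.0266,-0.0269,0,0,0,0],
    [0,0,0.04,0,0,0],
    [0,0,0.04,0,0,0],
    [0,0,0.03,0,0,0],
    [0,0,0.02,0,0,0],
    [0,0,0,0,0,0],
    [0,0,0,0,0,0]
  ],
  "fingers": 0.045,
  "squeeze": 60
}}

```text
clock: 1.87
eef_pos: [434.4, -329.2, 100.8]
tcp_rot: [3.14, 0.001, -1.424]
contact_force: [0.6, -0.4, -0.2]
opening: 0.529
```

```bash
python3 - <<'E'
from h import *
st(); to([435,-329.5,100],np.pi/2+.147); to([435,-329.5,17],np.pi/2+.147)
f=r.grab_frame("top");crop(f,"t1.png",380,240,500,360,5)
g=r.grab_frame("side");crop(g,"s1.png",325,150,445,250,6)
E
```

```text
t 1.87 pos [ 434.4 -329.2  100.8] rot [ 3.140e+00  1.000e-03 -1.424e+00] F [ 0.6 -0.4 -0.2] T [-0.04  0.07  0.05] op 0.529 q [-0.65  0.39  1.91 -0.    0.84  0.77]
turn first (rotvec, tool) [ 0.0015  0.0015 -0.0001] j6 0.77
t 1.8667 then shift mm [ 0.42 -0.56  0.83] norm 1.1 min rows 1
turn first (rotvec, tool) [ 0.0015  0.0015 -0.0001] j6 0.77
t 1.8667 then shift mm [ 0.42 -0.56 83.83] norm 83.8 min rows 3
```

View pics/s1.png

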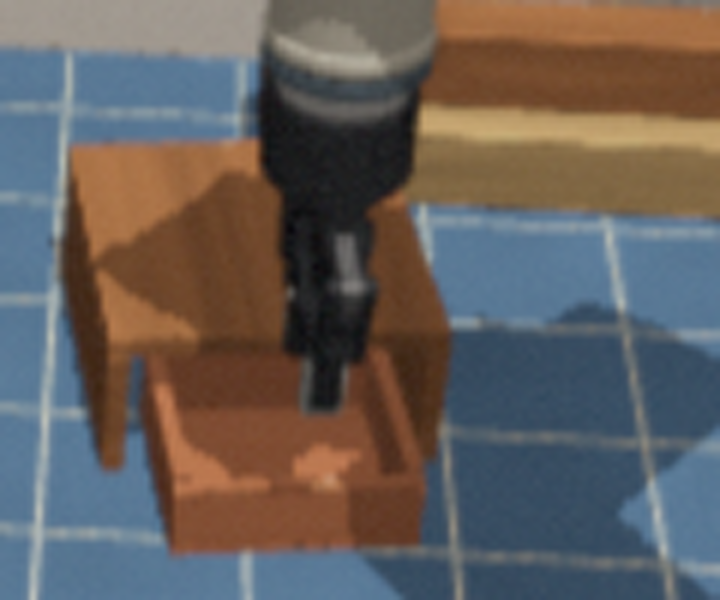

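View pics/t1.png

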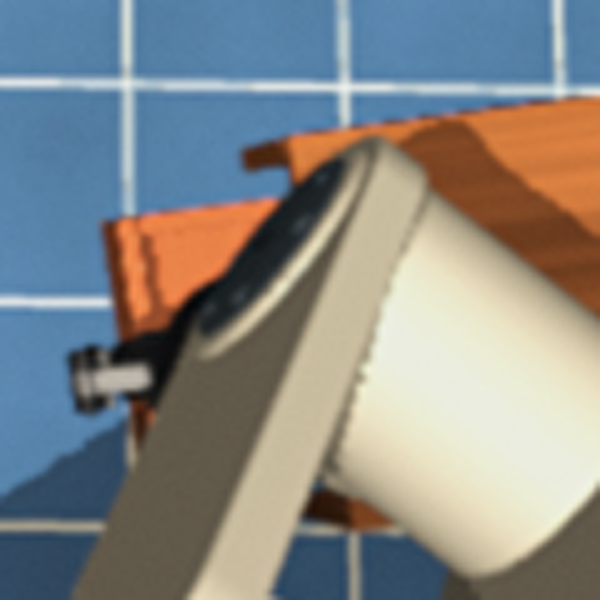

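The side crop shows the fingers at (323,405) above the front wall (top edge y≈485). The top crop shows the jaws straddling the rim. I'll go down and grip.

Emit:
{"fn": "arm_command", "kwargs": {
  "targets": [
    [0,0,0.03,0,0,0],
    [0,0,0.027,0,0,0],
    [0,0,0.02,0,0,0],
    [0,0,0.0068,0,0,0],
    [0,0,0,0,0,0],
    [0,0,0,0,0,0]
  ]
}}

```text
clock: 2.47
eef_pos: [435.7, -330.3, 18.9]
tcp_rot: [-3.14, -0.001, -1.424]
contact_force: [1.0, -0.3, -0.1]
opening: 0.528
```

Emit:
{"fn": "arm_command", "kwargs": {
  "targets": [
    [0,0,0,0,0,0],
    [0,0,0,0,0,0],
    [0,0,0,0,0,0],
    [0,0,0,0,0,0],
    [0,0,0,0,0,0],
    [0,0,0,0,0,0],
    [0,0,0,0,0,0],
    [0,0,0,0,0,0]
  ],
  "fingers": 0,
  "squeeze": 60
}}

```text
clock: 3.13
eef_pos: [435.5, -330.1, 18.9]
tcp_rot: [-3.14, -0.001, -1.424]
contact_force: [-1.5, 0.8, 8.5]
opening: 0.091
```

```bash
python3 - <<'E'
from h import *
st()
g=r.grab_frame("side");crop(g,"s2.png",325,150,445,250,6)
E
```

```text
t 3.13 pos [ 435.5 -330.1   18.9] rot [-3.140e+00 -1.000e-03 -1.424e+00] F [-1.5  0.8  8.5] T [ 0.16  0.23 -0.1 ] op 0.091 q [-0.65  0.53  1.95  0.    0.67  0.77]
```

View pics/s2.png

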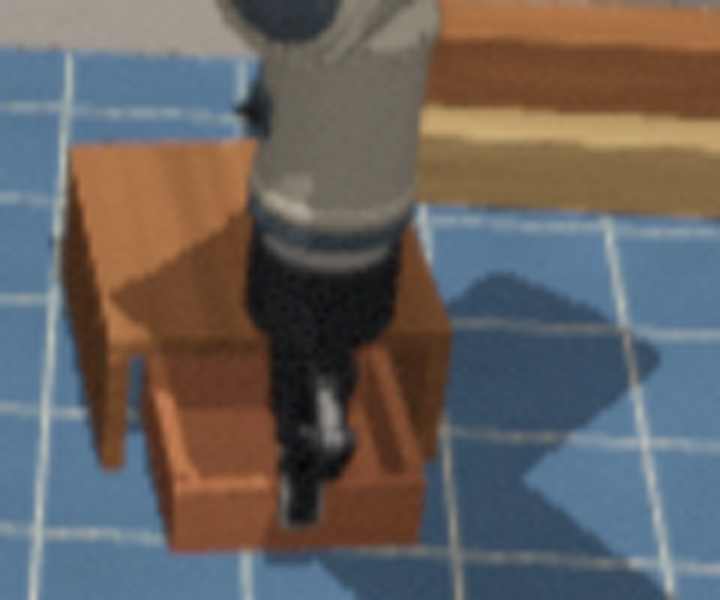

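The front wall is gripped at its middle: fingers at (300,490) in the crop, opening about 8 mm. Now I pull along −tool x, which is rack +y.

Emit:
{"fn": "arm_command", "kwargs": {
  "targets": [
    [-0.004,0,-0.001,0,0,0],
    [-0.01,0,0,0,0,0],
    [-0.014,0,0,0,0,0],
    [-0.016,0,0,0,0,0],
    [-0.016,0,0,0,0,0],
    [-0.016,0,0,0,0,0],
    [-0.016,0,0,0,0,0],
    [-0.016,0,0,0,0,0],
    [-0.016,0,0,0,0,0],
    [-0.016,0,0,0,0,0],
    [-0.016,0,0,0,0,0],
    [-0.016,0,0,0,0,0],
    [-0.014,0,0,0,0,0],
    [-0.01,0,0,0,0,0],
    [-0.004,0,0,0,0,0],
    [0,0,0,0,0,0],
    [0,0,0,0,0,0]
  ]
}}

```text
clock: 4.6
eef_pos: [404.9, -129.5, 18.9]
tcp_rot: [3.142, 0.001, -1.423]
contact_force: [1.2, 6.3, 11.2]
opening: 0.093
```

```bash
python3 - <<'E'
from h import *
st()
g=r.grab_frame("side");crop(g,"s3.png",300,150,500,300,4)
f=r.grab_frame("top");crop(f,"t3.png",280,220,550,400,2.9)
E
```

```text
t 4.6 pos [ 404.9 -129.5   18.9] rot [ 3.142e+00  1.000e-03 -1.423e+00] F [ 1.2  6.3 11.2] T [ 0.95 -0.25  0.09] op 0.093 q [-0.31  0.4   2.2   0.    0.54  1.11]
```

View pics/s3.png

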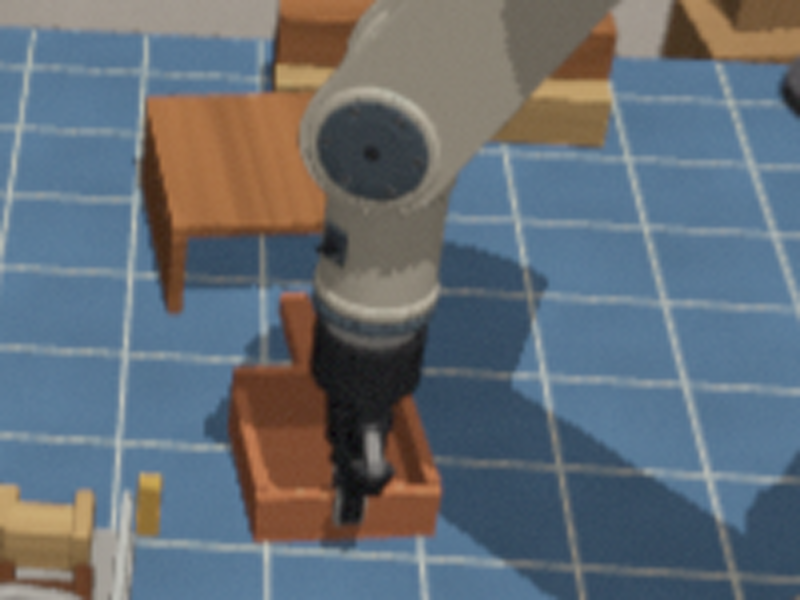

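View pics/t3.png

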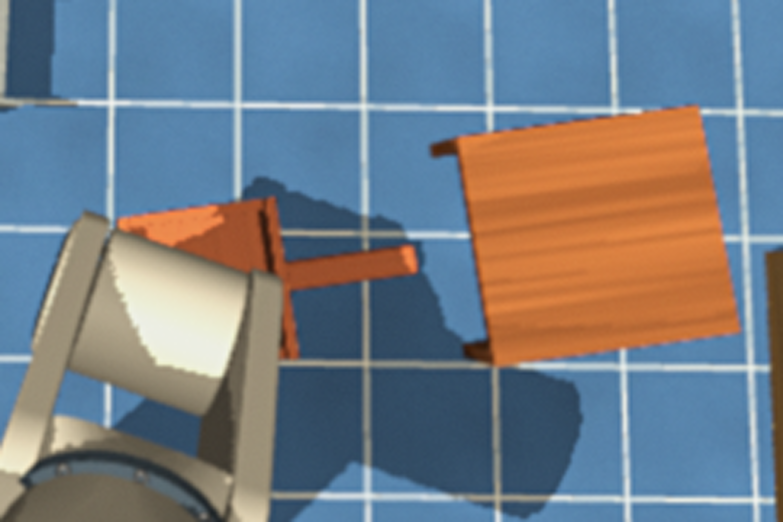

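The scoop is out and whole, with the handle tip at (412,258) about 50 px short of the rack front in the top crop. I release and rise.

Emit:
{"fn": "arm_command", "kwargs": {
  "targets": [
    [0,0,0,0,0,0],
    [0,0,0,0,0,0],
    [0,0,0,0,0,0],
    [0,0,0,0,0,0],
    [0,0,0,0,0,0]
  ],
  "fingers": 0.04
}}

```text
clock: 5.12
eef_pos: [405.2, -131.4, 18.3]
tcp_rot: [3.141, 0.0, -1.424]
contact_force: [0.8, -0.8, -0.1]
opening: 0.469
```

Emit:
{"fn": "arm_command", "kwargs": {
  "targets": [
    [0,0,-0.01,0,0,0],
    [0,0,-0.03,0,0,0],
    [0,0,-0.04,0,0,0],
    [0,0,-0.03,0,0,0],
    [0,-0.03,-0.02,0,0,0.12],
    [0,-0.03,0,0,0,0.12],
    [0,-0.03,0,0,0,0.12],
    [0,-0.03,0,0,0,0.12],
    [0,-0.03,0,0,0,0.12],
    [0,-0.03,0,0,0,0.12]
  ],
  "fingers": 0.06
}}

```text
clock: 5.95
eef_pos: [580.9, -158.3, 148.2]
tcp_rot: [3.141, 0.0, -2.149]
contact_force: [0.5, 0.2, -0.7]
opening: 0.705
```

```bash
python3 - <<'E'
from h import *
st()
g=r.grab_frame("side");crop(g,"s4.png",340,180,440,300,5)
f=r.grab_frame("top");crop(f,"t4.png",300,240,440,360,5)
E
```

```text
t 5.95 pos [ 580.9 -158.3  148.2] rot [ 3.141  0.    -2.149] F [ 0.5  0.2 -0.7] T [-0.   -0.03 -0.06] op 0.705 q [-0.27  0.41  1.76  0.    0.98  1.88]
```

View pics/s4.png

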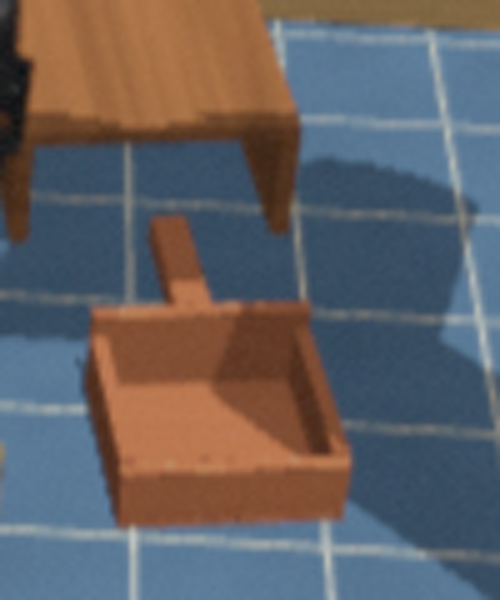

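View pics/t4.png

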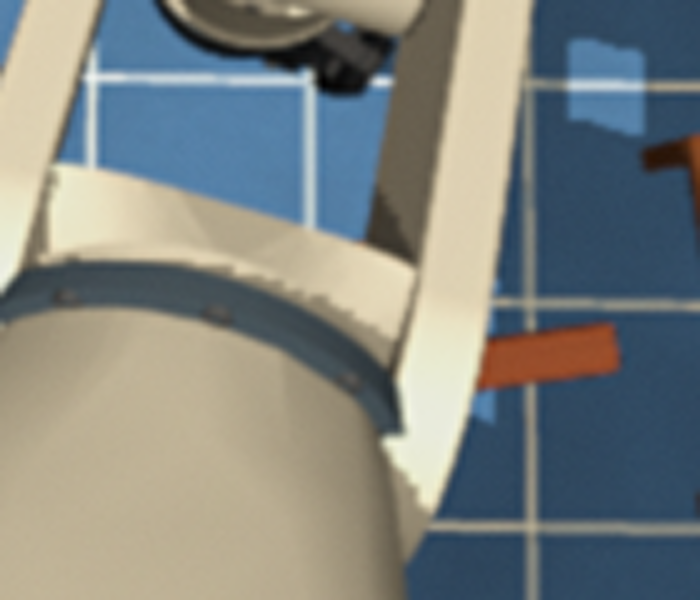

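```bash
python3 - <<'E'
from h import *
g=r.grab_frame("side");f=r.grab_frame("top")
o=[(f,[[12,-175,48],[-12,-175,48]],un(300,240,5,[(612,325),(620,370)])),
(g,[[66,65,0],[-66,65,0],[66,65,42],[-66,65,42],[66,-65,60],[-66,-65,60],[12,-175,48],[-12,-175,48]],un(340,180,5,[(118,525),(343,517),(122,470),(348,458),(92,312),(308,303),(152,217),(183,215)]))]
p,e=fit(o,[414,-191,.147]);print(p,e.round(1).tolist())
h=world(p,[0,-119,37])[0];print("handle",h, "TCP-model handle",world([414.1,-191.2,.147],[0,-119,37]))
to([h[0],h[1],148],p[2])
E
```

```text
[ 4.14829578e+02 -1.87680639e+02  1.40777813e-01] [[0.5, -1.2], [0.4, -0.2], [-0.4, 1.0], [0.0, 0.9], [-0.2, 0.9], [0.8, 1.7], [-0.1, -0.8], [0.5, -0.4], [-0.1, -0.7], [1.2, -0.5]]
handle [ 431.52685791 -305.50339065   37.        ] TCP-model handle [[ 431.53006699 -308.91657812   37.        ]]
turn first (rotvec, tool) [ 0.0013 -0.0011  0.8577] j6 1.87
t 6.15 then shift mm [ 166.92 -124.7    -0.33] norm 208.4 min rows 5
```

Emit:
{"fn": "arm_command", "kwargs": {
  "targets": [
    [0,0,0,0,0,-0.1205],
    [0,0,0,0,0,-0.1205],
    [0,0,0,0,0,-0.1205],
    [0,0,0,0,0,-0.1205],
    [0,0,0,0,0,-0.1205],
    [0,0,0,0,0,-0.1205],
    [0,0,0,0,0,-0.1205],
    [0,0,0,0,0,-0.1205],
    [0,0,0,0,0,-0.1205],
    [0,0,0,0,0,-0.1205],
    [0,0,0,0,0,-0.1205],
    [0,0,0,0,0,-0.1205],
    [0,0,0,0,0,-0.1205],
    [0,0,0,0,0,-0.1205],
    [0,0,0,0,0,-0.1205],
    [0,0,0,0,0,-0.1205],
    [0,0,0,0,0,-0.1205],
    [0,0,0,0,0,-0.1205],
    [0,0,0,0,0,-0.1205]
  ]
}}

```text
clock: 7.73
eef_pos: [578.1, -158.0, 148.3]
tcp_rot: [-3.141, 0.001, 0.153]
contact_force: [-0.1, -0.4, 0.6]
opening: 0.704
```

Emit:
{"fn": "arm_command", "kwargs": {
  "targets": [
    [-0.028,0.021,0,0,0,0],
    [-0.028,0.021,0,0,0,0],
    [-0.028,0.021,0,0,0,0],
    [-0.028,0.021,0,0,0,0],
    [-0.028,0.021,0,0,0,0],
    [-0.028,0.021,0,0,0,0],
    [0,0,0.03,0,0,0],
    [0,0,0,0,0,0],
    [0,0,0,0,0,0]
  ]
}}

```text
clock: 8.48
eef_pos: [429.8, -306.3, 117.7]
tcp_rot: [-3.139, 0.003, 0.145]
contact_force: [0.8, 0.6, 0.9]
opening: 0.702
```

```bash
python3 - <<'E'
from h import *
st(); to([431.5,-306.5,19],.143)
g=r.grab_frame("side");crop(g,"s5.png",320,150,440,290,4.2)
f=r.grab_frame("top");crop(f,"t5.png",300,240,440,360,4)
E
```

```text
t 8.48 pos [ 429.8 -306.3  117.7] rot [-3.139e+00  3.000e-03  1.450e-01] F [0.8 0.6 0.9] T [-0.01  0.06 -0.03] op 0.702 q [-0.62  0.35  1.94  0.    0.86 -0.77]
turn first (rotvec, tool) [-0.0029  0.0027  0.0024] j6 -0.77
t 8.4833 then shift mm [ 1.65  0.45 98.67] norm 98.7 min rows 3
```

View pics/s5.png

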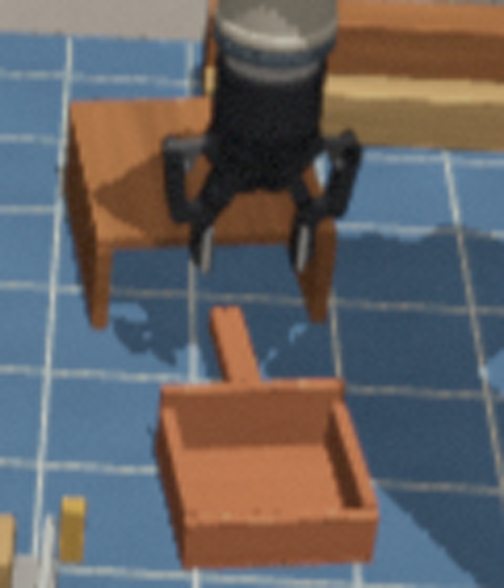

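View pics/t5.png

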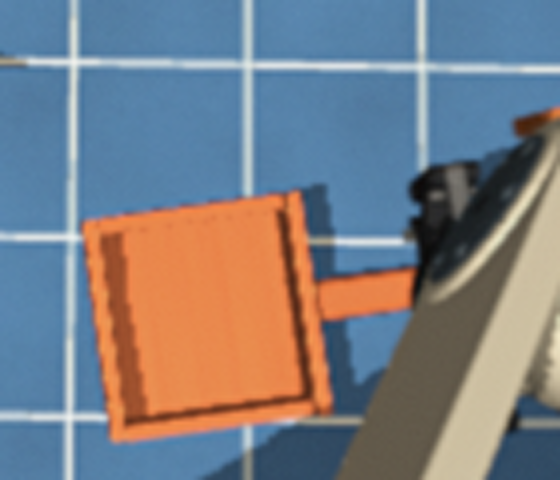

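The side crop shows the open jaws at (205,250) and (302,250) astride the handle line (235,345), and the scoop standing free. I descend and grip.

Emit:
{"fn": "arm_command", "kwargs": {
  "targets": [
    [0.0015,0.0005,0.03,0,0,0],
    [0,0,0.03,0,0,0],
    [0,0,0.028,0,0,0],
    [0,0,0.012,0,0,0],
    [0,0,0,0,0,0],
    [0,0,0,0,0,0]
  ]
}}

```text
clock: 9.08
eef_pos: [433.9, -307.5, 19.1]
tcp_rot: [-3.141, 0.0, 0.147]
contact_force: [0.5, 0.2, 1.2]
opening: 0.699
```

Emit:
{"fn": "arm_command", "kwargs": {
  "targets": [
    [0,0,0,0,0,0],
    [0,0,0,0,0,0],
    [0,0,0,0,0,0],
    [0,0,0,0,0,0],
    [0,0,0,0,0,0],
    [0,0,0,0,0,0],
    [0,0,0,0,0,0]
  ],
  "fingers": 0,
  "squeeze": 100
}}

```text
clock: 9.67
eef_pos: [434.1, -308.5, 19.8]
tcp_rot: [3.14, -0.002, 0.145]
contact_force: [-0.7, -0.5, 8.2]
opening: 0.263
```

```bash
python3 - <<'E'
from h import *
st()
f=r.grab_frame("top");crop(f,"t6.png",300,240,440,360,5)
g=r.grab_frame("side");crop(g,"s6.png",340,180,440,300,5)
E
```

```text
t 9.67 pos [ 434.1 -308.5   19.8] rot [ 3.14e+00 -2.00e-03  1.45e-01] F [-0.7 -0.5  8.2] T [ 0.33  0.23 -0.06] op 0.263 q [-0.62  0.51  1.98  0.    0.65 -0.77]
```

View pics/t6.png

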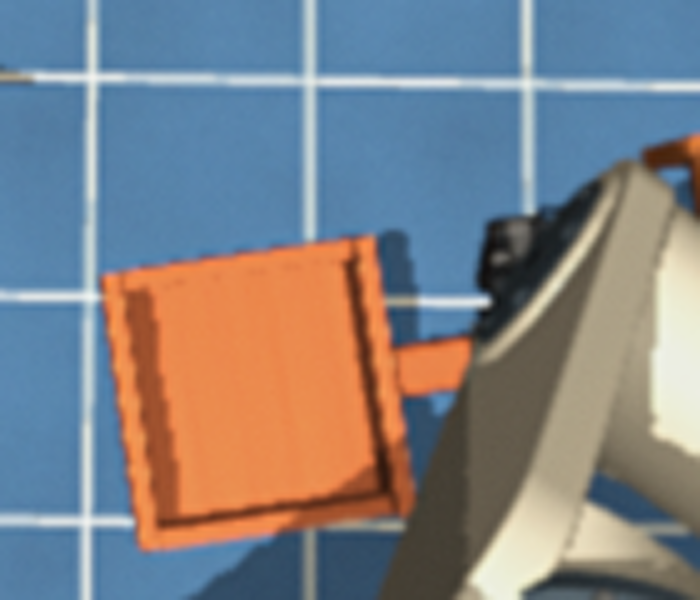

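View pics/s6.png

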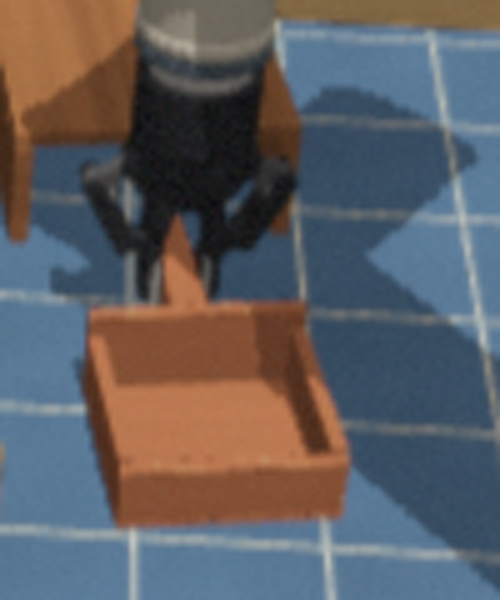

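```bash
python3 - <<'E'
from h import *
g=r.grab_frame("side");f=r.grab_frame("top")
o=[(f,[[66,65,42],[-66,65,42],[66,-65,60],[-66,-65,60]],un(300,240,5,[(104,276),(142,550),(375,237),(412,512)])),
(g,[[66,65,0],[-66,65,0],[66,65,42],[-66,65,42],[66,-65,60],[-66,-65,60]],un(340,180,5,[(118,525),(343,517),(122,466),(348,456),(90,312),(307,303)]))]
p,e=fit(o,[414,-191,.147]);print(p,e.round(1).tolist())
for q in o: print(fit([q],p)[0])
s=r.sense(); 
# tcp in scoop frame
d=s["eef_pos"][:2]-p[:2];c,sn=np.cos(p[2]),np.sin(p[2]);print("tcp in scoop",c*d[0]+sn*d[1],-sn*d[0]+c*d[1],s["tcp_rot"][2]-p[2])
E
```

```text
[ 4.14782757e+02 -1.89118242e+02  1.52189957e-01] [[-0.1, -0.9], [0.1, -0.3], [0.2, -0.7], [1.4, 0.3], [-0.1, 0.8], [0.2, 0.4], [0.2, 1.6], [1.0, 1.6], [0.2, -0.9], [0.4, -0.8]]
[ 4.13798721e+02 -1.88397177e+02  1.52160619e-01]
[ 4.15496431e+02 -1.91725944e+02  1.52321491e-01]
tcp in scoop 0.9741284306986309 -120.91162932520626 -0.007045299416637951
```

Emit:
{"fn": "arm_command", "kwargs": {
  "targets": [
    [0,0,-0.001,0,0,0.03],
    [0,0,0,0,0,0.04],
    [0,0,0,0,0,0.04],
    [0,0,0,0,0,0.04],
    [0.006,-0.0025,0,0,0,0.007],
    [0.012,-0.005,0,0,0,0],
    [0.016,-0.0065,0,0,0,0],
    [0.016,-0.0065,0,0,0,0],
    [0.016,-0.0065,0,0,0,0],
    [0.016,-0.0065,0,0,0,0],
    [0.016,-0.0065,0,0,0,0],
    [0.016,-0.0065,0,0,0,0],
    [0.016,-0.0065,0,0,0,0],
    [0.016,-0.0065,0,0,0,0],
    [0.012,-0.005,0,0,0,0],
    [0.012,-0.005,0,0,0,0],
    [0.0055,-0.0025,0,0,0,0],
    [0,0,0,0,0,0],
    [0,0,0,0,0,0]
  ]
}}

```text
clock: 11.45
eef_pos: [612.0, -236.8, 20.0]
tcp_rot: [3.142, -0.003, -0.011]
contact_force: [2.5, 0.9, 4.9]
opening: 0.262
```

```bash
python3 - <<'E'
from h import *
st(); to([610.3,-164.2,19],-.012)
f=r.grab_frame("top");crop(f,"t7.png",220,160,420,310,4)
g=r.grab_frame("side");crop(g,"s7.png",240,180,400,300,5)
E
```

```text
t 11.45 pos [ 612.  -236.8   20. ] rot [ 3.142e+00 -3.000e-03 -1.100e-02] F [2.5 0.9 4.9] T [ 0.45 -0.25 -0.24] op 0.262 q [-0.37  0.64  1.7   0.    0.8  -0.36]
turn first (rotvec, tool) [ 0.     -0.0027  0.0012] j6 -0.36
t 11.45 then shift mm [ -2.59 -72.61   0.96] norm 72.7 min rows 2
```

View pics/t7.png

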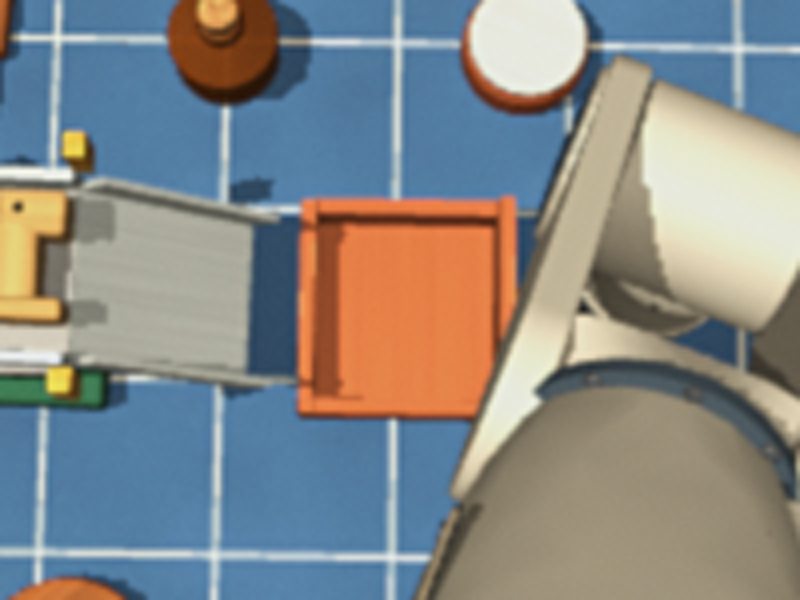

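View pics/s7.png

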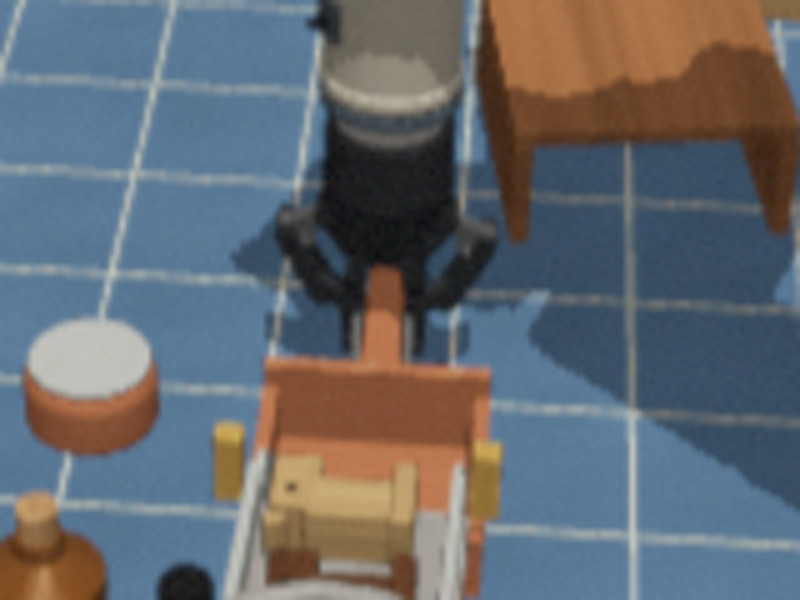

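```bash
python3 - <<'E'
from h import *
f=r.grab_frame("top")
o=[(f,[[66,65,42],[-66,65,42],[66,-65,60]],un(220,160,4,[(300,201),(299,414),(514,197)]))]
p,e=fit(o,[611,-115,-.008]);print(p,e.round(1).tolist())
P=[610.3,-43.2,-.008]
L=[[66,65,42],[-66,65,42],[66,-65,60],[-66,-65,60]]
F=[611.6,116.8,-.008]
LF=[[50,-140,85],[-50,-140,85],[55,-50,170],[-55,-50,170],[0,140,248],[0,-140,85]]
crop(f,"t7b.png",80,150,340,280,3,np.r_[w2px(f,world(p,L)),w2px(f,world(F,LF))])
E
```

```text
[ 6.09608076e+02 -1.15020896e+02  9.23204419e-03] [[0.1, -0.0], [-0.2, 0.2], [0.1, -0.2]]
```

View pics/t7b.png

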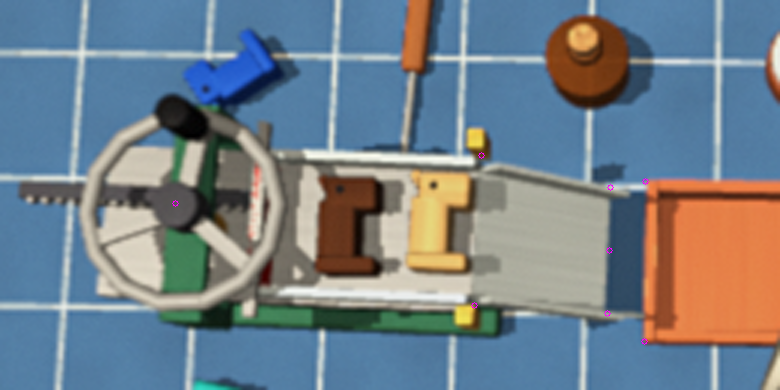

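Emit:
{"fn": "arm_command", "kwargs": {
  "targets": [
    [0,-0.006,0,0,0,0],
    [0,-0.012,0,0,0,0],
    [0,-0.014,0,0,0,0],
    [0,-0.014,0,0,0,0],
    [0,-0.012,0,0,0,0.005],
    [0,-0.009,0,0,0,0.005],
    [0,-0.005,0,0,0,0],
    [0,0,0.001,0,0,0],
    [0,0,0,0,0,0]
  ]
}}

```text
clock: 12.35
eef_pos: [610.8, -165.7, 19.4]
tcp_rot: [3.142, -0.001, -0.021]
contact_force: [-1.1, 2.5, 11.0]
opening: 0.261
```

```bash
python3 - <<'E'
from h import *
st(); 
f=r.grab_frame("top");crop(f,"t8.png",200,160,400,310,4)
g=r.grab_frame("side");crop(g,"s8.png",240,200,360,300,6)
E
```

```text
t 12.35 pos [ 610.8 -165.7   19.4] rot [ 3.142e+00 -1.000e-03 -2.100e-02] F [-1.1  2.5 11. ] T [1.03 0.12 0.09] op 0.261 q [-0.27  0.62  1.75  0.    0.77 -0.25]
```

View pics/t8.png

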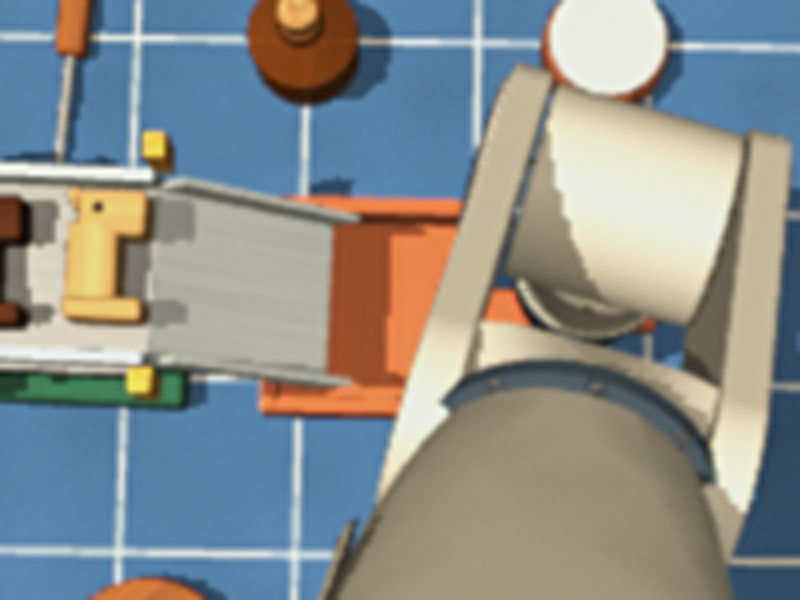

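View pics/s8.png

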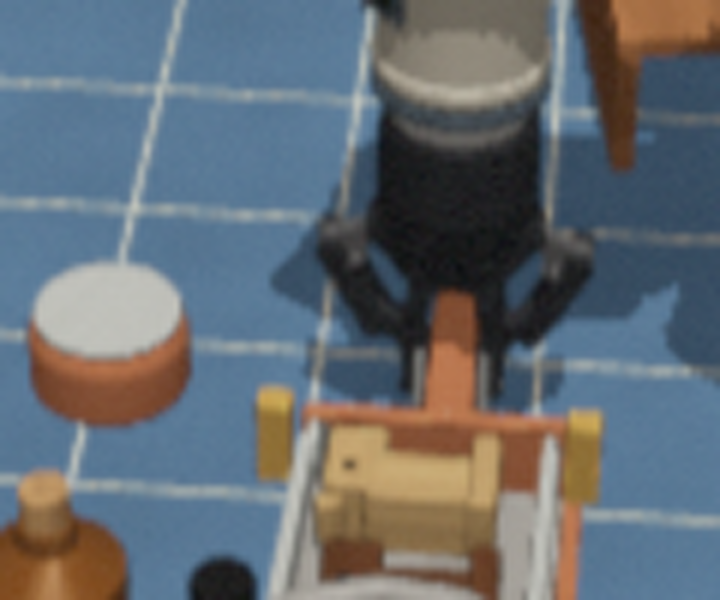

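The top crop shows the pan under the lip: front edge at x≈262, lip edge at x≈330, handle pointing right, away from the feeder. The side crop shows it centred between the rails. I release the handle and rise.

Emit:
{"fn": "arm_command", "kwargs": {
  "targets": [
    [0,0,0,0,0,0],
    [0,0,0,0,0,0],
    [0,0,0,0,0,0],
    [0,0,0,0,0,0],
    [0,0,0,0,0,0]
  ],
  "fingers": 0.05
}}

```text
clock: 12.87
eef_pos: [610.1, -165.9, 18.1]
tcp_rot: [-3.142, 0.001, -0.022]
contact_force: [0.6, 0.4, 0.4]
opening: 0.588
```

Emit:
{"fn": "arm_command", "kwargs": {
  "targets": [
    [0,0,-0.01,0,0,0],
    [0,0,-0.03,0,0,0],
    [0,0,-0.04,0,0,0],
    [0,0,-0.04,0,0,0],
    [0,0,-0.04,0,0,0],
    [0,0,-0.04,0,0,0],
    [0,0,-0.04,0,0,0],
    [0,0,-0.04,0,0,-0.1],
    [0,0,-0.04,0,0,-0.12],
    [0,0,-0.02,0,0,-0.12],
    [0,0,0,0,0,-0.12],
    [0,0,0,0,0,-0.12],
    [0,0,0,0,0,-0.12],
    [0,0,0,0,0,-0.12],
    [0,0,0,0,0,-0.12],
    [0,0,0,0,0,-0.12],
    [0,0,0,0,0,-0.12],
    [0,0,0,0,0,-0.12],
    [0,0,0,0,0,-0.12],
    [0,0,0,0,0,0]
  ],
  "fingers": 0.045
}}

```text
clock: 14.53
eef_pos: [610.2, -165.8, 359.1]
tcp_rot: [3.141, 0.0, 1.404]
contact_force: [-0.5, 0.2, 0.5]
opening: 0.526
```

```bash
python3 - <<'E'
from h import *
st(); 
f=r.grab_frame("top");crop(f,"t9.png",80,150,400,310,2.5)
crop(f,"t9b.png",100,170,180,260,6)
g=r.grab_frame("side");crop(g,"s9.png",240,230,360,350,5)
E
```

```text
t 14.53 pos [ 610.2 -165.8  359.1] rot [3.141 0.    1.404] F [-0.5  0.2  0.5] T [0.02 0.02 0.  ] op 0.526 q [-0.27  0.28  1.46 -0.    1.41 -1.67]
```

View pics/t9.png

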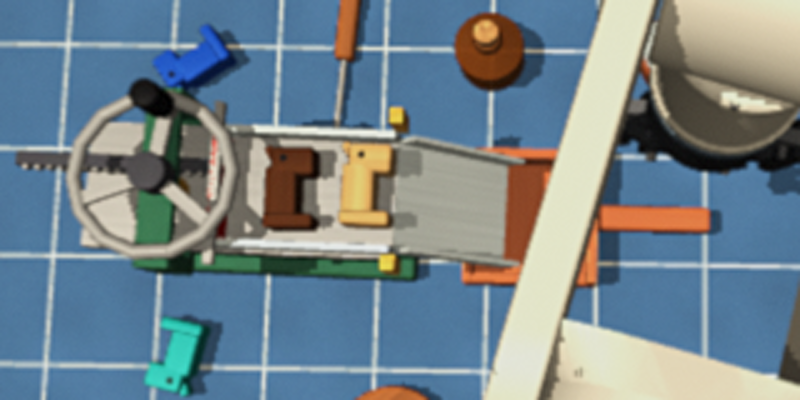

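View pics/t9b.png

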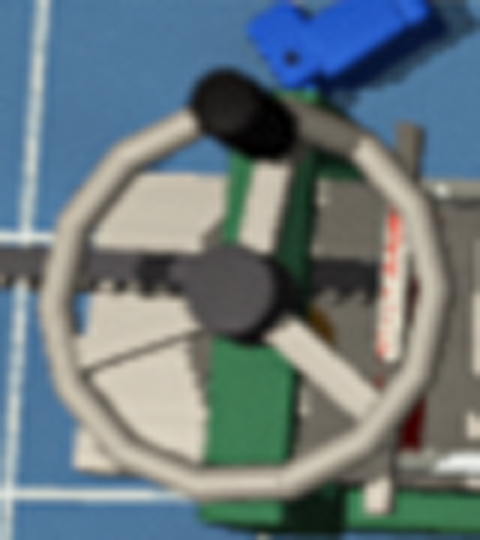

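View pics/s9.png

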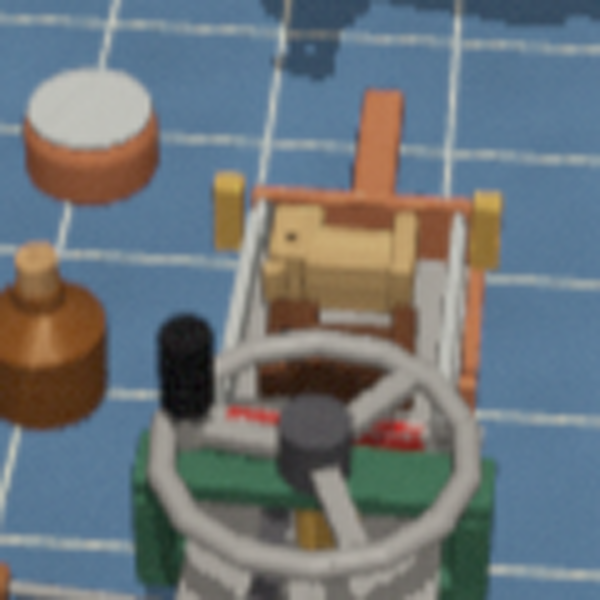

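```bash
python3 - <<'E'
from h import *
f=r.grab_frame("top");g=r.grab_frame("side")
def tri(a,b,z):
    o=least_squares(lambda p:np.r_[w2px(f,[[p[0],p[1],z]])[0]-a,w2px(g,[[p[0],p[1],z]])[0]-b],[612,257]); return o.x,o.fun.round(1)
T=lambda p:un(100,170,6,[p])[0]; S=lambda p:un(240,230,5,[p])[0]
print("knob",tri(T((225,103)),S((186,330)),286), px2w(f,T((225,103)),286),px2w(g,S((186,330)),286))
print("hub",tri(T((232,290)),S((315,415)),248),px2w(f,T((232,290)),248),px2w(g,S((315,415)),248))
print("pusher front top",px2w(f,[T((403,300))],204))
to([666,248,359],1.5)
E
```

```text
knob (array([667.3472722 , 248.34252682]), array([-0.1, -0.7,  0.7, -0.1])) [[665.99182364 248.04376484 286.        ]] [[668.77028708 248.64848662 286.        ]]
hub (array([613.37411988, 256.1311669 ]), array([ 0.2, -0.8,  0.8,  0.4])) [[611.8224763  256.52270449 248.        ]] [[615.06415391 255.04330588 248.        ]]
pusher front top [[617.10952175 213.10738162 204.        ]]
turn first (rotvec, tool) [ 1.000e-04  1.000e-04 -1.051e-01] j6 -1.66
t 14.7333 then shift mm [ 4.1672e+02  2.6200e+01 -2.6000e-01] norm 417.5 min rows 11
```

Emit:
{"fn": "arm_command", "kwargs": {
  "targets": [
    [0.02,-0.001,0,0,0,0],
    [0.036,-0.001,0,0,0,0],
    [0.036,-0.001,0,0,0,0],
    [0.036,-0.001,0,0,0,0],
    [0.036,-0.001,0,0,0,0],
    [0.036,-0.001,0,0,0,0],
    [0.036,-0.001,0,0,0,0],
    [0.036,-0.001,0,0,0,0],
    [0.036,-0.001,0,0,0,0],
    [0.036,-0.001,0,0,0,0],
    [0.036,-0.001,0,0,0,0],
    [0.025,-0.001,0,0,0,0],
    [0.013,0,0,0,0,0],
    [0,0,0.03,0,0,0],
    [0,0,0.015,0,0,0],
    [0,0,0,0,0,0],
    [0,0,0,0,0,0]
  ]
}}

```text
clock: 16.15
eef_pos: [670.0, 247.3, 312.9]
tcp_rot: [-3.14, 0.001, 1.397]
contact_force: [-0.1, 0.4, 0.7]
opening: 0.525
```

```bash
python3 - <<'E'
from h import *
st(); to([667.3,248.3,245],1.4)
f=r.grab_frame("top");crop(f,"t10.png",80,130,240,290,3.5)
g=r.grab_frame("side");crop(g,"s10.png",220,200,360,340,4)
E
```

```text
t 16.15 pos [670.  247.3 312.9] rot [-3.140e+00  1.000e-03  1.397e+00] F [-0.1  0.4  0.7] T [ 0.01 -0.02 -0.03] op 0.525 q [ 0.35  0.44  1.33 -0.    1.38 -1.05]
turn first (rotvec, tool) [-0.0016  0.0012 -0.0031] j6 -1.05
t 16.15 then shift mm [ 0.55 -2.87 67.93] norm 68.0 min rows 2
```

View pics/s10.png

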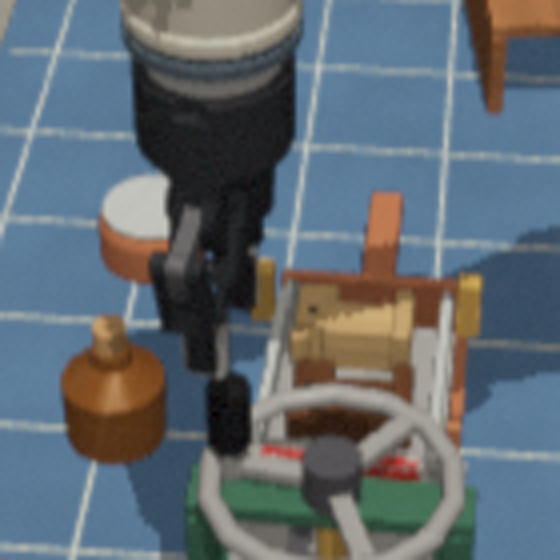

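View pics/t10.png

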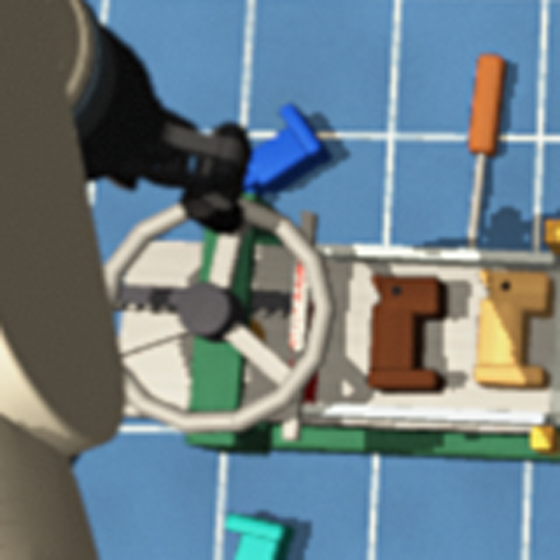

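The side crop shows the fingers at (212,365) just over the knob at (228,410), and about 3 mm too far in +x. I correct that, go down and grip.

Emit:
{"fn": "arm_command", "kwargs": {
  "targets": [
    [0.0005,-0.003,0.015,0,0,0],
    [0,0,0.02,0,0,0],
    [0,0,0.02,0,0,0],
    [0,0,0.013,0,0,0],
    [0,0,0,0,0,0],
    [0,0,0,0,0,0]
  ]
}}

```text
clock: 16.75
eef_pos: [667.8, 248.9, 246.1]
tcp_rot: [3.141, -0.0, 1.398]
contact_force: [0.1, -0.1, 1.2]
opening: 0.52
```

Emit:
{"fn": "arm_command", "kwargs": {
  "targets": [
    [0,0,0,0,0,0],
    [0,0,0,0,0,0],
    [0,0,0,0,0,0],
    [0,0,0,0,0,0],
    [0,0,0,0,0,0],
    [0,0,0,0,0,0],
    [0,0,0,0,0,0]
  ],
  "fingers": 0,
  "squeeze": 40
}}

```text
clock: 17.33
eef_pos: [668.4, 249.2, 247.5]
tcp_rot: [3.139, -0.001, 1.398]
contact_force: [-0.4, -0.8, 6.2]
opening: 0.27
```

```bash
python3 - <<'E'
from h import *
st()
f=r.grab_frame("top");crop(f,"t11.png",80,130,240,290,3.5)
g=r.grab_frame("side");crop(g,"s11.png",220,200,360,340,4)
E
```

```text
t 17.33 pos [668.4 249.2 247.5] rot [ 3.139e+00 -1.000e-03  1.398e+00] F [-0.4 -0.8  6.2] T [-0.24  0.07 -0.03] op 0.27 q [ 0.35  0.48  1.41 -0.    1.25 -1.04]
```

View pics/s11.png

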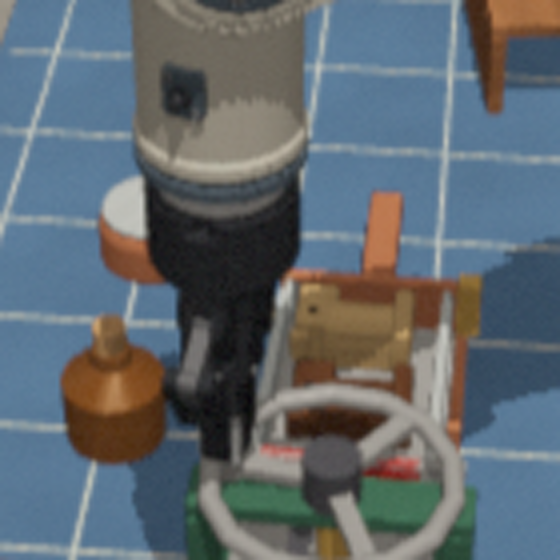

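```bash
cat >> h.py <<'E'
def wind(c,rad,phi0,dphis,yaw,start=None,dz=0):
    """rows for circle; start from measured pose"""
    s=r.sense(); M=R.from_euler("xyz",[np.pi,0,yaw]); cur=np.array(s["eef_pos"][:2]) if start is None else np.array(start)
    phi=phi0; rows=[]
    for d in dphis:
        phi-=d; t=np.array(c)+rad*np.array([np.cos(phi),np.sin(phi)])
        v=M.inv().apply([*(t-cur),0])/1000; v=v.round(4); rows.append([float(v[0]),float(v[1]),0,0,0,0])
        cur=cur+M.apply(v)[:2]*1000
    print(rows); print("end phi",phi,cur)
E
python3 - <<'E'
from h import *
c=[613.3,256.3]; p=r.sense()["eef_pos"][:2]
print(np.arctan2(*(p-c)[::-1]))
wind(c,55,np.arctan2(*(p-c)[::-1]),[.05,.1]+[.15]*10,1.398)
E
```

```text
-0.12758702636665356
[[-0.0028, -0.0005, 0, 0, 0, 0], [-0.0055, -0.0003, 0, 0, 0, 0], [-0.0081, -0.0015, 0, 0, 0, 0], [-0.0078, -0.0027, 0, 0, 0, 0], [-0.0073, -0.0038, 0, 0, 0, 0], [-0.0066, -0.0048, 0, 0, 0, 0], [-0.0059, -0.0058, 0, 0, 0, 0], [-0.0049, -0.0066, 0, 0, 0, 0], [-0.0039, -0.0073, 0, 0, 0, 0], [-0.0028, -0.0078, 0, 0, 0, 0], [-0.0015, -0.0081, 0, 0, 0, 0], [-0.0004, -0.0082, 0, 0, 0, 0]]
end phi -1.7775870263666531 [601.99692933 202.4534221 ]
```

Emit:
{"fn": "arm_command", "kwargs": {
  "targets": [
    [-0.0028,-0.0005,0,0,0,0],
    [-0.0055,-0.0003,0,0,0,0],
    [-0.0081,-0.0015,0,0,0,0],
    [-0.0078,-0.0027,0,0,0,0],
    [-0.0073,-0.0038,0,0,0,0],
    [-0.0066,-0.0048,0,0,0,0],
    [-0.0059,-0.0058,0,0,0,0]
  ]
}}

```text
clock: 18.02
eef_pos: [641.9, 209.9, 247.5]
tcp_rot: [3.138, -0.003, 1.398]
contact_force: [-0.0, 6.6, 7.1]
opening: 0.27
```

Emit:
{"fn": "arm_command", "kwargs": {
  "targets": [
    [-0.0049,-0.0066,0,0,0,0],
    [-0.0039,-0.0073,0,0,0,0],
    [-0.0028,-0.0078,0,0,0,0],
    [-0.0015,-0.0081,0,0,0,0],
    [-0.0004,-0.0082,0,0,0,0],
    [0,0,0,0,0,0]
  ]
}}

```text
clock: 18.52
eef_pos: [601.2, 203.8, 247.5]
tcp_rot: [3.139, -0.004, 1.399]
contact_force: [-1.4, 6.1, 6.3]
opening: 0.272
```

```bash
python3 - <<'E'
from h import *
st()
f=r.grab_frame("top");crop(f,"t12.png",80,130,400,310,2.4)
g=r.grab_frame("side");crop(g,"s12.png",220,200,360,340,4)
c=np.array([613.3,256.3]);d=r.sense()["eef_pos"][:2]-c;print(np.linalg.norm(d),np.arctan2(d[1],d[0]))
E
```

```text
t 18.52 pos [601.2 203.8 247.5] rot [ 3.139 -0.004  1.399] F [-1.4  6.1  6.3] T [ 0.92  0.18 -0.  ] op 0.272 q [ 0.32  0.35  1.6   0.    1.19 -1.08]
53.871342984243384 -1.7929749607930598
```

View pics/t12.png

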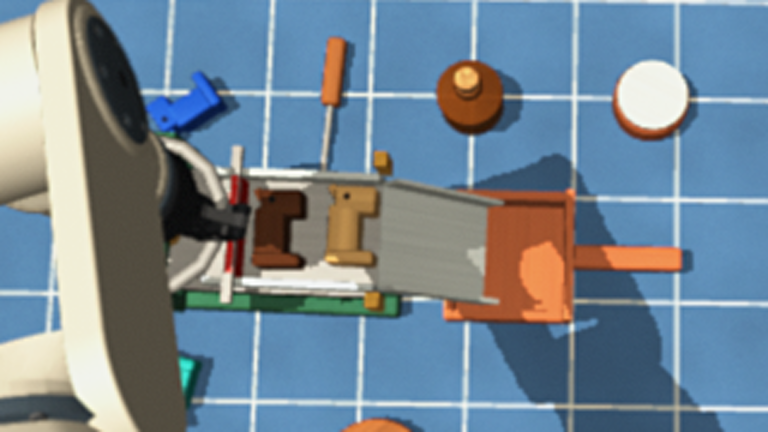

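View pics/s12.png

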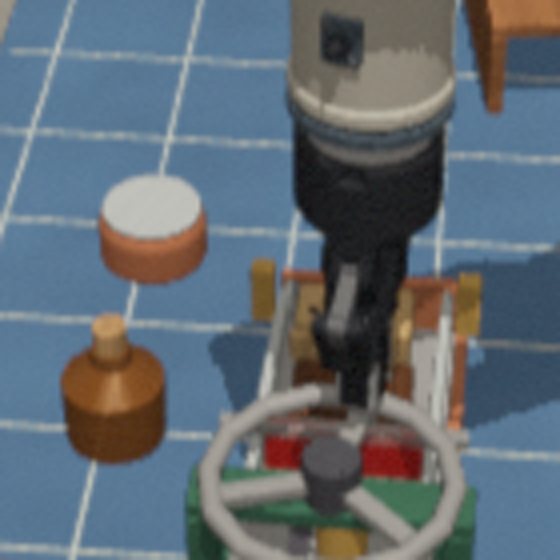

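The top crop shows the pusher (238,225) advanced and nearing the dark knight, with the knob in the jaws. Forces are about 6 N, so I wind on in segments.

```bash
python3 - <<'E'
from h import *
c=[613.3,257.0]; s=[602.0,202.4]; d=np.array(s)-c
wind(c,55,np.arctan2(d[1],d[0]),[.1]+[.15]*18,1.398,s)
E
```

```text
[[0.0012, -0.0055, 0, 0, 0, 0], [0.0017, -0.008, 0, 0, 0, 0], [0.0029, -0.0077, 0, 0, 0, 0], [0.004, -0.0073, 0, 0, 0, 0], [0.005, -0.0065, 0, 0, 0, 0], [0.0059, -0.0057, 0, 0, 0, 0], [0.0068, -0.0047, 0, 0, 0, 0], [0.0073, -0.0037, 0, 0, 0, 0], [0.0079, -0.0026, 0, 0, 0, 0], [0.0081, -0.0013, 0, 0, 0, 0], [0.0083, -0.0002, 0, 0, 0, 0], [0.0081, 0.0012, 0, 0, 0, 0], [0.0079, 0.0023, 0, 0, 0, 0], [0.0075, 0.0035, 0, 0, 0, 0], [0.0069, 0.0045, 0, 0, 0, 0], [0.0061, 0.0055, 0, 0, 0, 0], [0.0052, 0.0064, 0, 0, 0, 0], [0.0042, 0.0071, 0, 0, 0, 0], [0.0031, 0.0076, 0, 0, 0, 0]]
end phi -4.574874868402874 [605.71133733 311.48641517]
```

Emit:
{"fn": "arm_command", "kwargs": {
  "targets": [
    [0.0012,-0.0055,0,0,0,0],
    [0.0017,-0.008,0,0,0,0],
    [0.0029,-0.0077,0,0,0,0],
    [0.004,-0.0073,0,0,0,0],
    [0.005,-0.0065,0,0,0,0],
    [0.0059,-0.0057,0,0,0,0],
    [0.0068,-0.0047,0,0,0,0],
    [0.0073,-0.0037,0,0,0,0],
    [0.0079,-0.0026,0,0,0,0],
    [0.0081,-0.0013,0,0,0,0]
  ]
}}

```text
clock: 19.45
eef_pos: [559.1, 261.4, 247.4]
tcp_rot: [3.137, -0.001, 1.399]
contact_force: [4.3, -3.8, 8.0]
opening: 0.27
```

Emit:
{"fn": "arm_command", "kwargs": {
  "targets": [
    [0.0083,-0.0002,0,0,0,0],
    [0.0081,0.0012,0,0,0,0],
    [0.0079,0.0023,0,0,0,0],
    [0.0075,0.0035,0,0,0,0],
    [0.0069,0.0045,0,0,0,0],
    [0.0061,0.0055,0,0,0,0],
    [0.0052,0.0064,0,0,0,0],
    [0.0042,0.0071,0,0,0,0],
    [0.0031,0.0076,0,0,0,0],
    [0,0,0,0,0,0]
  ]
}}

```text
clock: 20.28
eef_pos: [606.8, 311.9, 247.5]
tcp_rot: [3.138, -0.002, 1.398]
contact_force: [2.1, 0.2, 8.5]
opening: 0.269
```

```bash
python3 - <<'E'
from h import *
st()
f=r.grab_frame("top");crop(f,"t13.png",80,130,400,310,2.4)
c=[613.3,257.0]; s=[605.7,311.5]; d=np.array(s)-c
wind(c,55,np.arctan2(d[1],d[0]),[.1]+[.15]*19,1.398,s)
E
```

```text
t 20.28 pos [606.8 311.9 247.5] rot [ 3.138e+00 -2.000e-03  1.398e+00] F [2.1 0.2 8.5] T [ 0.05 -0.39 -0.02] op 0.269 q [ 0.47  0.43  1.49 -0.    1.22 -0.93]
[[0.0014, 0.0053, 0, 0, 0, 0], [0.0011, 0.0082, 0, 0, 0, 0], [-0.0001, 0.0082, 0, 0, 0, 0], [-0.0013, 0.0082, 0, 0, 0, 0], [-0.0026, 0.0078, 0, 0, 0, 0], [-0.0037, 0.0074, 0, 0, 0, 0], [-0.0047, 0.0067, 0, 0, 0, 0], [-0.0057, 0.006, 0, 0, 0, 0], [-0.0065, 0.005, 0, 0, 0, 0], [-0.0072, 0.004, 0, 0, 0, 0], [-0.0078, 0.0029, 0, 0, 0, 0], [-0.008, 0.0017, 0, 0, 0, 0], [-0.0083, 0.0004, 0, 0, 0, 0], [-0.0082, -0.0007, 0, 0, 0, 0], [-0.008, -0.002, 0, 0, 0, 0], [-0.0076, -0.0032, 0, 0, 0, 0], [-0.007, -0.0042, 0, 0, 0, 0], [-0.0064, -0.0053, 0, 0, 0, 0], [-0.0055, -0.0061, 0, 0, 0, 0], [-0.0045, -0.0069, 0, 0, 0, 0]]
end phi -1.2406476496030436 [631.15674687 204.93605657]
```

View pics/t13.png

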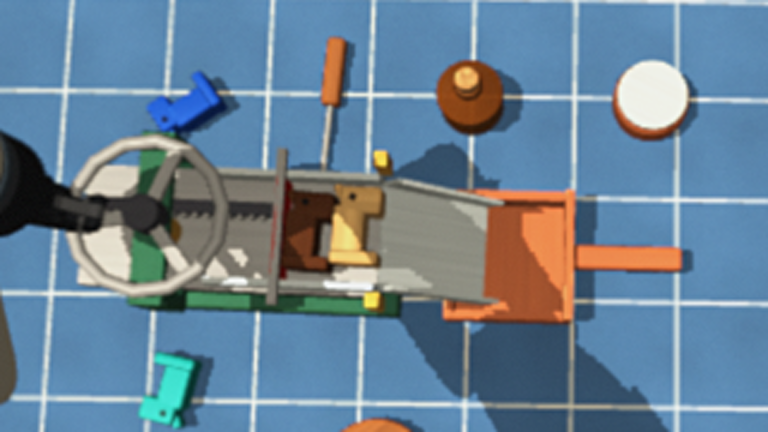

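The top crop shows the pusher at x≈285 against the dark knight, which touches the pale one at (357,225). Winding goes smoothly at about 5 N, so I continue.

Emit:
{"fn": "arm_command", "kwargs": {
  "targets": [
    [0.0014,0.0053,0,0,0,0],
    [0.0011,0.0082,0,0,0,0],
    [-0.0001,0.0082,0,0,0,0],
    [-0.0013,0.0082,0,0,0,0],
    [-0.0026,0.0078,0,0,0,0],
    [-0.0037,0.0074,0,0,0,0],
    [-0.0047,0.0067,0,0,0,0],
    [-0.0057,0.006,0,0,0,0],
    [-0.0065,0.005,0,0,0,0],
    [-0.0072,0.004,0,0,0,0],
    [-0.0078,0.0029,0,0,0,0]
  ]
}}

```text
clock: 21.25
eef_pos: [668.6, 263.9, 247.5]
tcp_rot: [3.138, -0.004, 1.399]
contact_force: [1.5, 3.8, 6.7]
opening: 0.269
```

Emit:
{"fn": "arm_command", "kwargs": {
  "targets": [
    [-0.008,0.0017,0,0,0,0],
    [-0.0083,0.0004,0,0,0,0],
    [-0.0082,-0.0007,0,0,0,0],
    [-0.008,-0.002,0,0,0,0],
    [-0.0076,-0.0032,0,0,0,0],
    [-0.007,-0.0042,0,0,0,0],
    [-0.0064,-0.0053,0,0,0,0],
    [-0.0055,-0.0061,0,0,0,0],
    [-0.0045,-0.0069,0,0,0,0],
    [0,0,0,0,0,0]
  ]
}}

```text
clock: 22.08
eef_pos: [630.1, 204.8, 247.5]
tcp_rot: [3.14, -0.002, 1.398]
contact_force: [-3.2, -0.9, 7.9]
opening: 0.269
```

```bash
python3 - <<'E'
from h import *
st()
f=r.grab_frame("top");crop(f,"t14.png",80,130,400,310,2.4)
g=r.grab_frame("side");crop(g,"s14.png",220,200,360,340,4)
c=[613.3,257.0]; s=[631.2,204.9]; d=np.array(s)-c
wind(c,55,np.arctan2(d[1],d[0]),[.1]+[.15]*16,1.398,s)
E
```

```text
t 22.08 pos [630.1 204.8 247.5] rot [ 3.140e+00 -2.000e-03  1.398e+00] F [-3.2 -0.9  7.9] T [-0.02  0.55 -0.02] op 0.269 q [ 0.31  0.4   1.53  0.    1.21 -1.09]
[[-0.0023, -0.005, 0, 0, 0, 0], [-0.0027, -0.0078, 0, 0, 0, 0], [-0.0015, -0.0081, 0, 0, 0, 0], [-0.0002, -0.0082, 0, 0, 0, 0], [0.001, -0.0082, 0, 0, 0, 0], [0.0022, -0.008, 0, 0, 0, 0], [0.0034, -0.0075, 0, 0, 0, 0], [0.0044, -0.0069, 0, 0, 0, 0], [0.0055, -0.0062, 0, 0, 0, 0], [0.0063, -0.0053, 0, 0, 0, 0], [0.007, -0.0043, 0, 0, 0, 0], [0.0076, -0.0032, 0, 0, 0, 0], [0.008, -0.0021, 0, 0, 0, 0], [0.0082, -0.0008, 0, 0, 0, 0], [0.0082, 0.0004, 0, 0, 0, 0], [0.0081, 0.0017, 0, 0, 0, 0], [0.0077, 0.0028, 0, 0, 0, 0]]
end phi -3.739861185661498 [567.83261283 287.93176647]
```

View pics/t14.png

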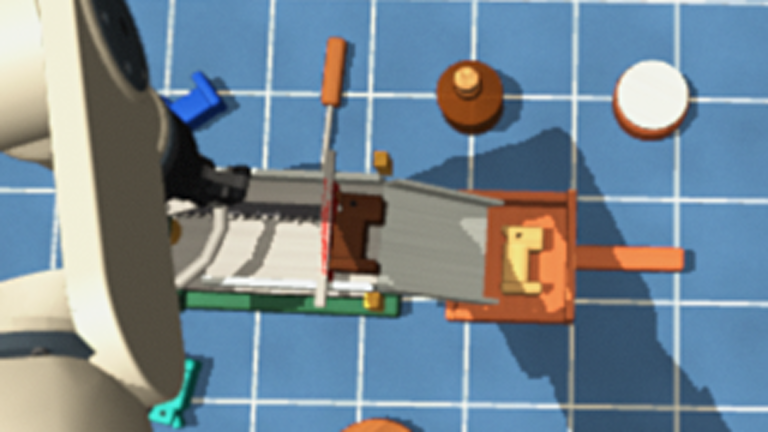

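View pics/s14.png

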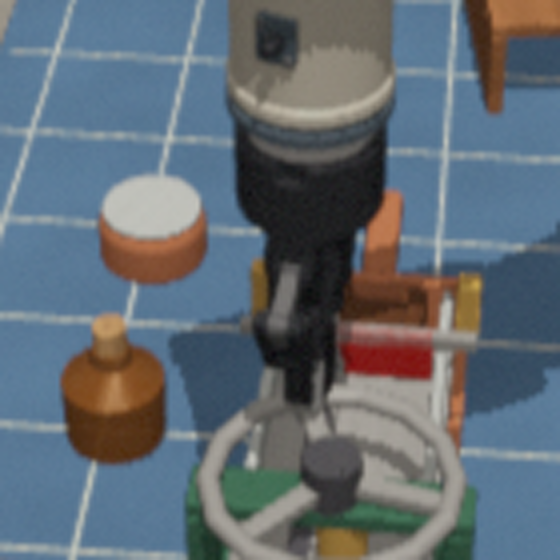

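The top crop shows the pale knight lying in the pan at (522,258) and the dark one at the chute's edge (360,232). About 7.4 rad are wound, and I continue to about 9.3.

Emit:
{"fn": "arm_command", "kwargs": {
  "targets": [
    [-0.0023,-0.005,0,0,0,0],
    [-0.0027,-0.0078,0,0,0,0],
    [-0.0015,-0.0081,0,0,0,0],
    [-0.0002,-0.0082,0,0,0,0],
    [0.001,-0.0082,0,0,0,0],
    [0.0022,-0.008,0,0,0,0],
    [0.0034,-0.0075,0,0,0,0],
    [0.0044,-0.0069,0,0,0,0]
  ]
}}

```text
clock: 22.85
eef_pos: [573.9, 219.7, 247.5]
tcp_rot: [3.137, -0.002, 1.398]
contact_force: [6.8, 1.0, 3.8]
opening: 0.271
```

Emit:
{"fn": "arm_command", "kwargs": {
  "targets": [
    [0.0055,-0.0062,0,0,0,0],
    [0.0063,-0.0053,0,0,0,0],
    [0.007,-0.0043,0,0,0,0],
    [0.0076,-0.0032,0,0,0,0],
    [0,0,0,0,0,0]
  ]
}}

```text
clock: 23.27
eef_pos: [559.5, 250.0, 247.5]
tcp_rot: [3.137, -0.003, 1.399]
contact_force: [3.3, 2.8, 6.9]
opening: 0.276
```

```bash
python3 - <<'E'
from h import *
st()
f=r.grab_frame("top");crop(f,"t15.png",80,130,400,310,2.4)
g=r.grab_frame("side");crop(g,"s15.png",220,200,360,340,4)
c=[613.3,257.0]; s=r.sense()["eef_pos"][:2]; d=np.array(s)-c;print(np.arctan2(d[1],d[0]))
E
```

```text
t 23.27 pos [559.5 250.  247.5] rot [ 3.137e+00 -3.000e-03  1.399e+00] F [3.3 2.8 6.9] T [ 0.44 -0.42 -0.03] op 0.276 q [ 0.42  0.32  1.65  0.    1.17 -0.98]
-3.009390404887158
```

View pics/t15.png

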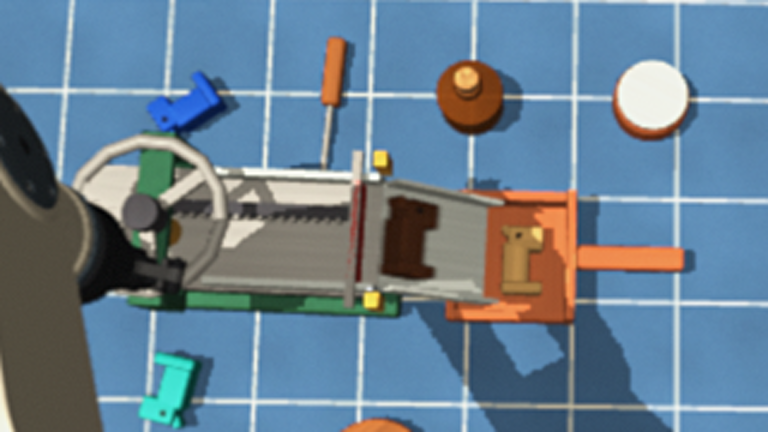

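View pics/s15.png

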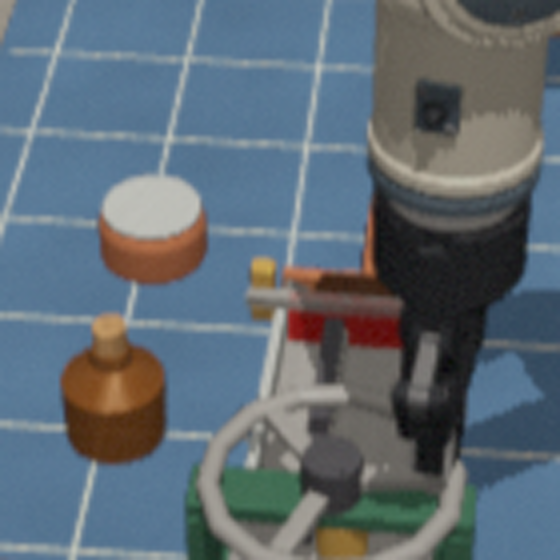

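The dark knight has slipped onto the chute at (410,235). The pusher crossbar (357,225) is still short of the brass stops (380,160 / 372,300), so I go on in smaller steps.

```bash
python3 - <<'E'
from h import *
c=[613.3,257.0]; s=[558.9,248.7]; d=np.array(s)-c
wind(c,55,np.arctan2(d[1],d[0]),[.08]+[.1]*15,1.398,s)
E
```

```text
[[0.0042, -0.0012, 0, 0, 0, 0], [0.0054, -0.0011, 0, 0, 0, 0], [0.0055, -0.0005, 0, 0, 0, 0], [0.0055, 0.0, 0, 0, 0, 0], [0.0055, 0.0006, 0, 0, 0, 0], [0.0053, 0.0012, 0, 0, 0, 0], [0.0053, 0.0016, 0, 0, 0, 0], [0.005, 0.0022, 0, 0, 0, 0], [0.0048, 0.0026, 0, 0, 0, 0], [0.0046, 0.0032, 0, 0, 0, 0], [0.0042, 0.0035, 0, 0, 0, 0], [0.0038, 0.004, 0, 0, 0, 0], [0.0034, 0.0043, 0, 0, 0, 0], [0.0029, 0.0047, 0, 0, 0, 0], [0.0025, 0.0049, 0, 0, 0, 0], [0.0019, 0.0051, 0, 0, 0, 0]]
end phi -4.570186761967336 [605.4785362  311.42551288]
```

Emit:
{"fn": "arm_command", "kwargs": {
  "targets": [
    [0.0042,-0.0012,0,0,0,0],
    [0.0054,-0.0011,0,0,0,0],
    [0.0055,-0.0005,0,0,0,0],
    [0.0055,0,0,0,0,0],
    [0.0055,0.0006,0,0,0,0]
  ]
}}

```text
clock: 23.78
eef_pos: [561.6, 274.4, 247.5]
tcp_rot: [3.138, -0.001, 1.398]
contact_force: [2.0, -4.9, 9.0]
opening: 0.268
```

Emit:
{"fn": "arm_command", "kwargs": {
  "targets": [
    [0.0053,0.0012,0,0,0,0],
    [0.0053,0.0016,0,0,0,0]
  ]
}}

```text
clock: 23.95
eef_pos: [566.0, 284.3, 247.5]
tcp_rot: [3.139, -0.0, 1.398]
contact_force: [1.3, -4.4, 9.3]
opening: 0.271
```

```bash
python3 - <<'E'
from h import *
st()
f=r.grab_frame("top");crop(f,"t16.png",80,130,400,310,2.4)
E
```

```text
t 23.95 pos [566.  284.3 247.5] rot [ 3.139 -0.     1.398] F [ 1.3 -4.4  9.3] T [-0.76 -0.26 -0.01] op 0.271 q [ 0.46  0.35  1.6  -0.    1.19 -0.93]
```

View pics/t16.png

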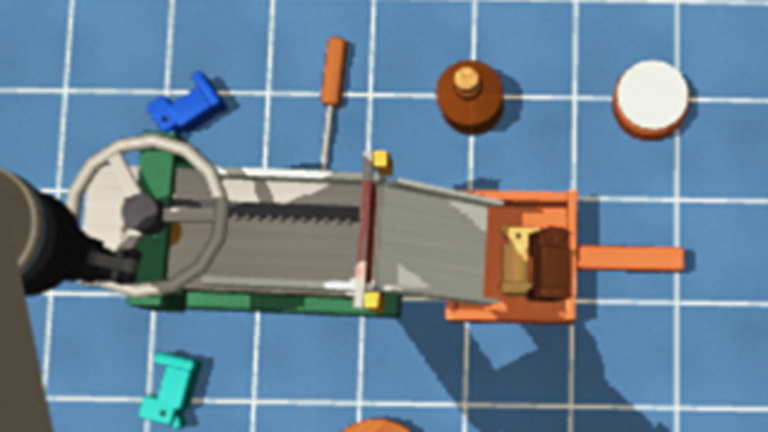

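Both knights are now in the pan: pale at (517,255), dark at (550,262). The crossbar is just about to touch the stops. I continue in short calls until it blocks.

Emit:
{"fn": "arm_command", "kwargs": {
  "targets": [
    [0.005,0.0022,0,0,0,0],
    [0,0,0,0,0,0]
  ]
}}

```text
clock: 24.17
eef_pos: [568.7, 288.6, 247.4]
tcp_rot: [3.14, 0.001, 1.399]
contact_force: [-1.1, -4.6, 9.4]
opening: 0.275
```

Emit:
{"fn": "arm_command", "kwargs": {
  "targets": [
    [0.0048,0.0026,0,0,0,0],
    [0,0,0,0,0,0]
  ]
}}

```text
clock: 24.33
eef_pos: [568.9, 288.9, 247.3]
tcp_rot: [-3.138, 0.01, 1.399]
contact_force: [-14.5, -21.5, 23.9]
opening: 0.272
```

The wheel is blocked: the TCP did not move and the tangential force rose to 26 N. I ease the command back part way, so no backward push is left, then release and rise.

Emit:
{"fn": "arm_command", "kwargs": {
  "targets": [
    [-0.0034,-0.0018,0,0,0,0],
    [0,0,0,0,0,0]
  ]
}}

```text
clock: 24.5
eef_pos: [568.7, 288.7, 247.4]
tcp_rot: [3.141, 0.002, 1.398]
contact_force: [-5.4, -7.0, 13.3]
opening: 0.271
```

Emit:
{"fn": "arm_command", "kwargs": {
  "targets": [
    [0,0,0,0,0,0],
    [0,0,0,0,0,0],
    [0,0,0,0,0,0],
    [0,0,0,0,0,0],
    [0,0,0,0,0,0]
  ],
  "fingers": 0.045
}}

```text
clock: 24.92
eef_pos: [568.8, 290.4, 245.2]
tcp_rot: [-3.141, 0.0, 1.399]
contact_force: [-0.2, 0.5, -0.1]
opening: 0.529
```

Emit:
{"fn": "arm_command", "kwargs": {
  "targets": [
    [0,0,-0.01,0,0,0],
    [0,0,-0.025,0,0,0],
    [0,0,-0.04,0,0,0],
    [0,0,-0.04,0,0,0],
    [0,0,-0.02,0,0,0],
    [0,-0.03,0,0,0,0],
    [0,-0.04,0,0,0,0],
    [0,-0.04,0,0,0,0],
    [0,-0.04,0,0,0,0],
    [0,0,0,0,0,0],
    [0,0,0,0,0,0]
  ]
}}

```text
clock: 25.83
eef_pos: [419.8, 316.5, 381.8]
tcp_rot: [3.14, -0.001, 1.401]
contact_force: [0.7, -0.4, 0.3]
opening: 0.526
```

```bash
python3 - <<'E'
from h import *
st()
f=r.grab_frame("top");crop(f,"t17.png",80,130,400,310,2.4); crop(f,"t17b.png",210,170,380,290,4.5)
g=r.grab_frame("side");crop(g,"s17.png",200,180,400,340,4)
P=px2w(f,un(80,130,2.4,[(374,225)]),204);print(P)
E
```

```text
t 25.83 pos [419.8 316.5 381.8] rot [ 3.140e+00 -1.000e-03  1.401e+00] F [ 0.7 -0.4  0.3] T [ 0.01 -0.04  0.03] op 0.526 q [ 0.64  0.08  1.65  0.    1.41 -0.76]
[[611.05990909  68.50778347 204.        ]]
```

View pics/t17.png

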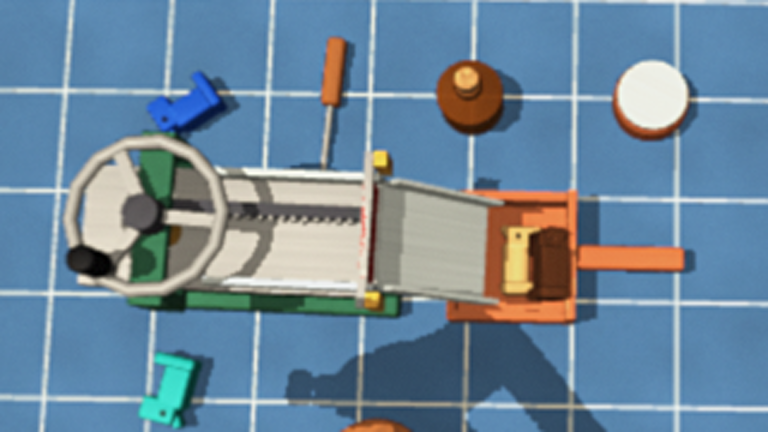

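View pics/t17b.png

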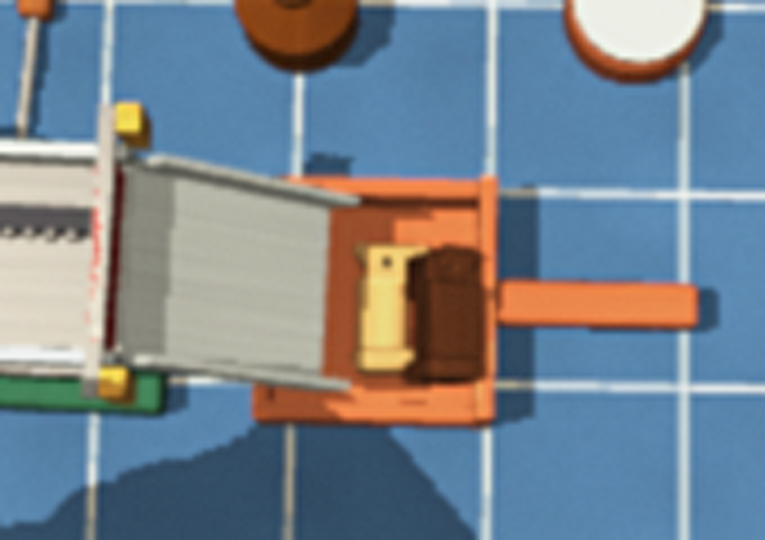

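View pics/s17.png

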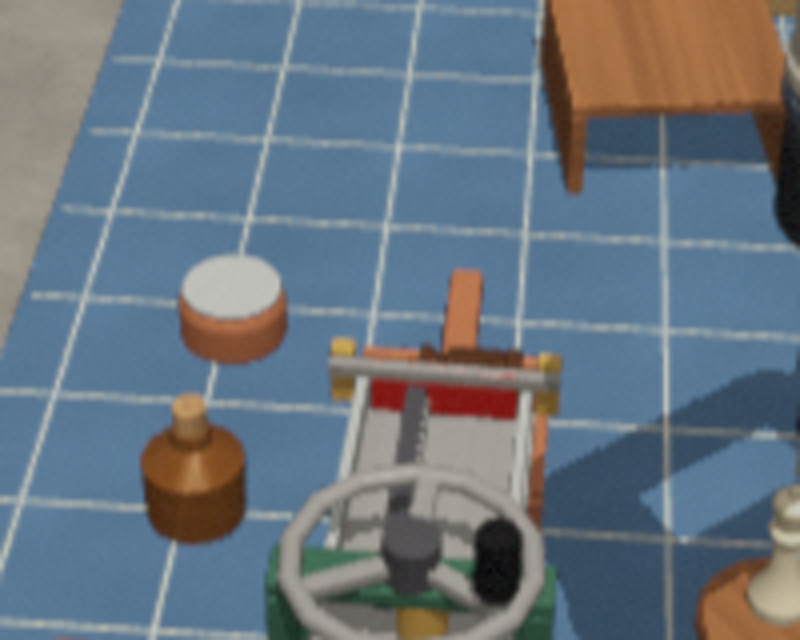

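```bash
python3 - <<'E'
from h import *
f=r.grab_frame("top");g=r.grab_frame("side")
o=[(f,[[66,-65,60],[-66,-65,60],[0,-175,48]],un(210,170,4.5,[(494,178),(494,425),(697,305)]))]
p,e=fit(o,[611,-45,0]);print(p,e.round(1).tolist())
F=[611.6,116.8,-.008];d=p[:2]-np.array(F[:2]);c,s=np.cos(F[2]),np.sin(F[2]);print("scoop in feeder",c*d[0]+s*d[1],-s*d[0]+c*d[1],p[2]-F[2])
k=px2w(f,un(80,130,2.4,[(85,260)]),286)[0][:2];print("knob",k,np.arctan2(*(k-[613.3,257])[::-1]),"blocked at",np.arctan2(288.8-257,568.8-613.3))
crop(f,"t18.png",80,190,160,260,7)
E
```

```text
[ 6.06520455e+02 -4.54507177e+01  1.12161213e-02] [[0.0, 0.3], [-0.0, -0.2], [0.0, -0.0]]
scoop in feeder -3.7813903403459586 -162.28616158346028 0.019216121335544657
knob [565.4093443  283.96950454] 2.628711436078514 blocked at 2.52113062775895
```

View pics/t18.png

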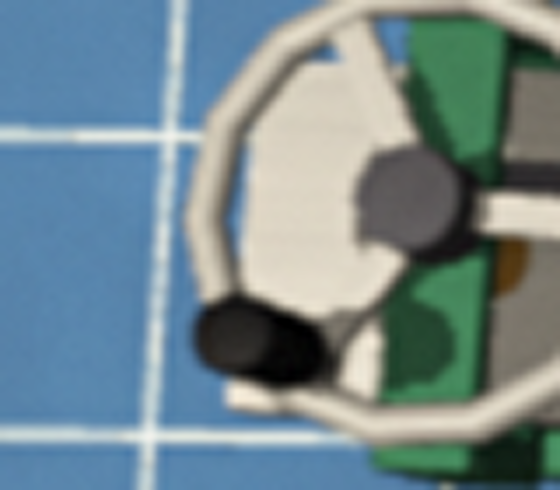

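```bash
python3 - <<'E'
from h import *
f=r.grab_frame("top");g=r.grab_frame("side")
print(px2w(f,un(80,190,7,[(235,335)]),286),px2w(g,un(200,180,4,[(498,530)]),286))
im=f["image"]; crop(g,"s18.png",260,300,350,350,8,np.r_[w2px(g,[[568.8,288.9,286],[568.8,288.9,244]])])
crop(f,"t18b.png",80,190,160,260,8,np.r_[w2px(f,[[568.8,288.9,286],[568.8,288.9,244]])])
E
```

```text
[[566.53048049 287.85194833 286.        ]] [[569.77350992 287.99841692 286.        ]]
```

View pics/t18b.png

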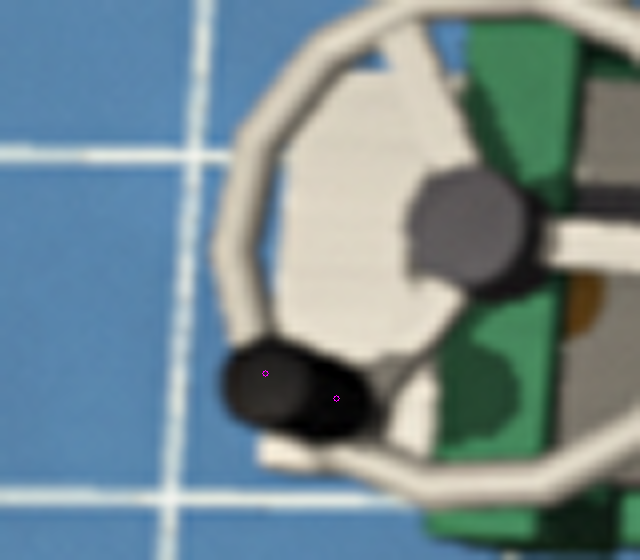

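View pics/s18.png

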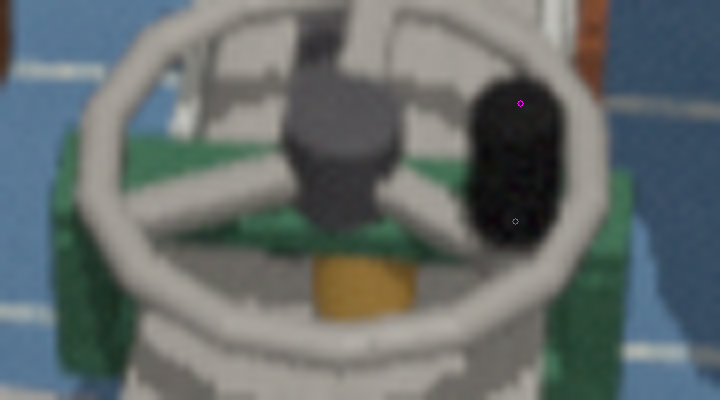

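The knob stands where it blocked, within about 1 mm of the projected points in both views. Both knights are in the scoop, the scoop is within 4 mm and 0.02 rad of the aim, and the arm is clear. I hand in.

```bash
python3 - <<'E'
from h import *
st(); print(r.sign_off())
E
```

```text
t 26.13 pos [422.1 315.8 380.3] rot [-3.141  0.     1.397] F [ 0.2  0.1 -0. ] T [-0.02 -0.04 -0.02] op 0.526 q [ 0.64  0.09  1.65 -0.    1.41 -0.76]
the job is handed in; nothing more can be done
None
```

The job is done and handed in at 26.1 s. I pulled the scoop out from under the rack by its front rim and released it on the shelf. I then took it by the handle, stood it under the chute lip and let go. Last, I wound the handwheel clockwise by its knob until it blocked.

My last checks before handing in:

- **Knight heads:** both the dark and the pale one lie in the scoop's pan.
- **Scoop:** it stands at feeder x ≈ −4 mm, y ≈ −162 mm, turned about 0.02 rad, with the handle pointing away from the feeder.
- **Pusher:** its front measures about −48 mm, against −46 mm nominal at the stops. The wheel stopped moving under about 26 N, and its knob stayed within 1 to 2 mm of that place after release.
- **Other things:** the tin, bottle, awl and queen looked unmoved in the camera views.
- **Disagreements:** the two cameras differed by about 3 mm in x throughout. One early rough reading of the final knob angle was 0.1 rad off, and a closer crop brought it back into agreement.

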